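Clear the cutting board: sweep off the offcuts, roll the rollers home

TASK

Clear the white cutting board: with the scraper block sweep all the plywood offcuts over its front edge into the tray there, keeping your fingers off the offcuts, and then stand the scraper back in its plywood holder. After that, starting with the roller nearest the stop rail, roll the wooden rollers one by one along the board with the shut hand pressed flat on top, without lifting them, until they lie in a row against the stop rail, each touching the next. Leave everything else on the bench as it is.

Things in the scene. Friction and masses are not known exactly. Their poses are not given: they have to be found in the camera images.
- board: white plastic cutting board, 240 (x) x 530 (y, from -290 to +240) x 40 mm (z), fixed to the bench; origin at its underside, midway along x, z up, its top at z = 40 mm; its front edge (x = -120 mm) faces the robot. A low aluminium strip 12 mm high at the far -y end (y = -271 mm) only keeps rollers from falling off
- stop (a point): middle of the lower edge of the stop rail's face that the rollers come to, at y = +205 mm on top of the board. The rail is wood, 200 (x) x 20 (y) x 30 mm high, fixed across the board near its +y end. Axes as the board's
- tray (a point): middle of the floor of the dark steel tray fixed along the board's front edge; axes as the board's. The tray is 130 (x) x 440 (y) mm inside, its floor 4 mm above the bench, 42 mm high walls on three sides; the board's front face is its fourth side
- holder: shallow plywood holder for the scraper, fixed to the bench at the left or the right of the board: an open box 150 (x) x 74 (y) x 14 mm high with 5 mm walls and floor; origin at the centre of its underside, z up
- scraper: dark wooden scraper block, 0.22 kg: a foot 120 (x) x 44 (y) x 24 mm high with a grip rib on top, 90 (x) x 24 (y) mm, from z = 24 to 62 mm; origin at the centre of its underside, z up. At the start it stands in the holder, lengthwise (x) along the holder's x.
- roller1: plain beech pressing roller, a solid wooden cylinder 44 mm in diameter and 140 mm long, 0.2 kg, lying on the board with its axis roughly along the board's x; origin at its centre, x along its axis (y and z turn as it rolls). Let go, it stops within a few cm; the nearest from the stop rail of the four, some of which may be absent
- roller2: plain beech pressing roller, a solid wooden cylinder 44 mm in diameter and 140 mm long, 0.2 kg, lying on the board with its axis roughly along the board's x; origin at its centre, x along its axis (y and z turn as it rolls). Let go, it stops within a few cm; the second from the stop rail of the four, some of which may be absent
- roller3: plain beech pressing roller, a solid wooden cylinder 44 mm in diameter and 140 mm long, 0.2 kg, lying on the board with its axis roughly along the board's x; origin at its centre, x along its axis (y and z turn as it rolls). Let go, it stops within a few cm; the third from the stop rail of the four, some of which may be absent
- roller4: plain beech pressing roller, a solid wooden cylinder 44 mm in diameter and 140 mm long, 0.2 kg, lying on the board with its axis roughly along the board's x; origin at its centre, x along its axis (y and z turn as it rolls). Let go, it stops within a few cm; the farthest from the stop rail of the four, some of which may be absent
- offcut1: brown plywood offcut, a loose slip 60 x 24 x 10 mm, lying flat on the board at the start, or absent; origin at the centre of its underside, x along its 60 mm length, z up
- offcut2: brown plywood offcut, a loose slip 60 x 24 x 10 mm, lying flat on the board at the start, or absent; origin at the centre of its underside, x along its 60 mm length, z up
- offcut3: brown plywood offcut, a loose slip 60 x 24 x 10 mm, lying flat on the board at the start, or absent; origin at the centre of its underside, x along its 60 mm length, z up
- offcut4: brown plywood offcut, a loose slip 60 x 24 x 10 mm, lying flat on the board at the start, or absent; origin at the centre of its underside, x along its 60 mm length, z up
- offcut5: brown plywood offcut, a loose slip 60 x 24 x 10 mm, lying flat on the board at the start, or absent; origin at the centre of its underside, x along its 60 mm length, z up
- pot: grey plastic pot, 80 mm wide, 100 mm high, standing on the bench beside the board, opposite to the holder; bystander; origin at the centre of its underside
- glue: white glue bottle, 68 mm wide, 150 mm high, at the left; bystander; origin at the centre of its underside
- dye: white bottle, 60 mm wide, 110 mm high, at the right; bystander; origin at the centre of its underside
- mallet: mallet lying behind the board, about 280 mm long; bystander
- tin: brass-coloured tin, 80 mm wide, 60 mm high, behind the board; bystander; origin at the centre of its underside

How it is judged (in metres and radians):
On the way, in this order (a step that is already met when the one before it is completed fails the run):
1. every offcut is in the tray in front of the board (x of offcut1 in the frame of board between -0.252 and -0.118 m and y of offcut1 in the frame of board between -0.21 and 0.23 m and z of each of offcut1, offcut2, offcut3, offcut4, offcut5 in the frame of board below 0.045 m and x of offcut2 in the frame of board between -0.252 and -0.118 m and y of offcut2 in the frame of board between -0.21 and 0.23 m and x of offcut3 in the frame of board between -0.252 and -0.118 m and y of offcut3 in the frame of board between -0.21 and 0.23 m and x of offcut4 in the frame of board between -0.252 and -0.118 m and y of offcut4 in the frame of board between -0.21 and 0.23 m and x of offcut5 in the frame of board between -0.252 and -0.118 m and y of offcut5 in the frame of board between -0.21 and 0.23 m), for 0.2 s.
2. the scraper stands in its holder again, let go (x of scraper in the frame of holder between -0.02 and 0.02 m and y of scraper in the frame of holder between -0.015 and 0.015 m and z of scraper in the frame of holder between 0 and 0.012 m and angle between scraper's own z axis and vertical below 0.1 rad and contact force between the fingers and scraper below 0.1 N), for 0.2 s.
3. the first roller (counted from the stop) is rolling on the board under the hand pressed on top of it (at least 1.2 N more than its weight on the board) (contact force between roller1 and board above 3.2 N and contact force between the fingers and roller1 above 0.8 N and linear speed of roller1 above 0.01 m/s), for 0.06 s.
4. the second roller (counted from the stop) is rolling on the board under the hand pressed on top of it (at least 1.2 N more than its weight on the board) (contact force between roller2 and board above 3.2 N and contact force between the fingers and roller2 above 0.8 N and linear speed of roller2 above 0.01 m/s), for 0.06 s.
5. the third roller (counted from the stop) is rolling on the board under the hand pressed on top of it (at least 1.2 N more than its weight on the board) (contact force between roller3 and board above 3.2 N and contact force between the fingers and roller3 above 0.8 N and linear speed of roller3 above 0.01 m/s), for 0.06 s.
6. the fourth roller (counted from the stop) is rolling on the board under the hand pressed on top of it (at least 1.2 N more than its weight on the board) (contact force between roller4 and board above 3.2 N and contact force between the fingers and roller4 above 0.8 N and linear speed of roller4 above 0.01 m/s), for 0.06 s.
At the end, for the whole second after the job is handed in: all offcuts are in the tray; the scraper stands released in its holder, within 20 mm lengthwise and 15 mm across of its middle; the rollers rest on the board, square within 0.08 rad, in a row at the rail: the first within 7 mm, the second within 11, the third 15, the fourth 19 mm of a gapless row (all of step 1 and all of step 2 and y of roller1 in the frame of board between 0.032 and 0.2 m and x of roller1 in the frame of board between -0.08 and 0.08 m and z of roller1 in the frame of board between 0.055 and 0.069 m and angle between the x axis of each of roller1, roller2, roller3, roller4 and the x axis of board, either way round below 0.08 rad and linear speed of each of roller1, roller2, roller3, roller4 below 0.01 m/s and y of roller2 in the frame of board between 0.032 and 0.2 m and x of roller2 in the frame of board between -0.08 and 0.08 m and z of roller2 in the frame of board between 0.055 and 0.069 m and y of roller3 in the frame of board between 0.032 and 0.2 m and x of roller3 in the frame of board between -0.08 and 0.08 m and z of roller3 in the frame of board between 0.055 and 0.069 m and y of roller4 in the frame of board between 0.032 and 0.2 m and x of roller4 in the frame of board between -0.08 and 0.08 m and z of roller4 in the frame of board between 0.055 and 0.069 m and y of any of roller1, roller2 in the frame of board above 0.08 m and y of any of roller1, roller3 in the frame of board above 0.08 m and y of any of roller1, roller4 in the frame of board above 0.08 m and y of any of roller2, roller3 in the frame of board above 0.08 m and y of any of roller2, roller4 in the frame of board above 0.08 m and y of any of roller3, roller4 in the frame of board above 0.08 m and y of any of roller1, roller2, roller3 in the frame of board above 0.128 m and y of any of roller1, roller2, roller4 in the frame of board above 0.128 m and y of any of roller1, roller3, roller4 in the frame of board above 0.128 m and y of any of roller2, roller3, roller4 in the frame of board above 0.128 m and y of any of roller1, roller2, roller3, roller4 in the frame of board above 0.176 m); the robot touches nothing.
It fails at once if a bystander (pot, glue, dye, mallet or tin) is moved by more than 30 mm (distance of any of pot, glue, dye, mallet, tin from where it was at the start of the episode above 0.03 m).
It fails at once if a roller is lifted off the board by more than 30 mm (height (world z) of any of roller1, roller2, roller3, roller4 above 0.092 m).
It fails at once if an offcut is touched with the fingers (contact force between the fingers and offcut1 above 0.5 N or contact force between the fingers and offcut2 above 0.5 N or contact force between the fingers and offcut3 above 0.5 N or contact force between the fingers and offcut4 above 0.5 N or contact force between the fingers and offcut5 above 0.5 N).
Of roller1, roller2, roller3, roller4 only 3 to 4 are there at a start; the rules pass over those that are not, and their reading is None.
Of offcut1, offcut2, offcut3, offcut4, offcut5 only 3 to 5 are there at a start; the rules pass over those that are not, and their reading is None.
At some moment in a run one of roller1, roller2, roller3, roller4, scraper may be knocked a few centimetres aside while the robot is not near it.
Once in a run the grip may slacken for a moment while it holds something.
It also fails if it takes over 210 s, if anything falls off the work surface, if the arm or the gripper's body presses on something with over 40 N, if the wrist force passes 120 N, or if a joint passes its speed limit or range.

ROBOT

A 6-joint arm with a two-finger parallel gripper is mounted at the origin on the work surface. World frame = base frame: x ahead of the robot, y to its left, z up, the work surface at z = 0. Lengths are in m, angles in degrees, forces in N, time in s.
With the tool pointing down it reaches from about 0.3 to 0.775 m from the base axis. Payload 14.6 kg.
Tool frame: the origin (TCP) lies on the mounting face of the last link; the fingertips stand 173 mm ahead of it and the grasp point (between the pads) lies grip_point_offset ahead of it (grip_point_offset is the distance from the TCP to the grasp point, in m); z points along the fingers, y is the line along which they close (so a half turn about z gives the same grasp; the last joint's range is limited). The gripper opens to 85 mm and grips with 20 to 120 N. Pads are 22 mm wide; open, the fingers measure 114 mm over their backs; the gripper's body (76 mm by 85 mm) begins 54 mm behind the grasp point. The pads swing forward as they close: fully open they stand 13 mm farther back than shut.
Start: joints at [-78.701, 17.183, 87.147, -0, 75.671, -3.816], TCP at [0.143, -0.531, 0.405] pointing down, gripper open.
Joint ranges: [-173.82, 173.82], [-45.26, 126.66], [13.44, 144.39], [-59.66, 239.66], [0, 175.72], [-146.38, 146.38]. Speed limits (degrees/s): [127.2, 127.2, 147.25, 180, 180, 180].

INTERFACE

Orientations are given as a 3x3 rotation matrix whose columns are the frame's x, y, z axes.
In Python, from cell import get_state, read_camera, camera_info, hand_in, grip_point_offset gives the robot as it stands. The module is installed in compiled form; this text tells all that it offers.
- The arm moves only by the tool carry_out, never from a script. Its argument "series" is a list of rows, each a list of 2 entries, a list of its own where there are three numbers: the shift along the tool's x, y, z in cm, then the turn about the tool's z in degrees. A call has exactly 10 rows; each row is the pose to reach, as a shift and turn from the pose commanded when the call began, along the tool's axes at that moment; what a row does not reach only later rows make up. A row lasts 1/8 s, in which the tool goes at most 62.5 mm and 10.7 degrees, less where a joint would pass 70% of its speed; a pose out of reach is approached as far as the arm can. A call with a gripper value outside its range is refused whole. "hand" is the gripper's target within -1 to 1 (fully open at 1, half-way at 0, shut at -1), set as the call begins (left out, the last holds). The fingers move at their own pace and stop on an object; "squeeze" is the grip in N (left out, the last holds). Time passes only in rows, so rows that repeat a pose let the fingers close, or fill a call up. It gives the time, the measured TCP pose, the force, the opening and the grip force at its end, in the units of the state.
- get_state(): the state, without advancing time (a new reading comes with each control period).
- read_camera(name): name is "side" or "top"; returns (picture, depth): 480x640x3 uint8, blue, green, red; 480x640 float32, m along the optical axis (not along the pixel's ray), 0 where there is no reading.
- camera_info(name): a dict with "intrinsics" (3x3 intrinsics, pixels), "view" (4x4, takes a point from world to camera coordinates). Camera axes: x right, y up, looking along -z (the intrinsics and any distortion apply to the point x, -y, -z); pixel columns grow to the right and rows downward; lengths in m; the calibration is good to about 2 mm. A picture is of the moment at which its call begins. camera_info takes no time and is no camera call.
- hand_in(): hands the job in; it is judged then, once.
The state is a dict: "time": time; "joints": joint angles; "qd": joint speeds; "effort": joint torques, N m; "tool_pos": TCP position; "tcp_rot": TCP orientation; "force": force on the tool from outside, world axes, zero at the start; "wrist_torque": the same for the moment, N m; "grip_width": opening from 0.0 (shut) to 1.0 (fully open); "grasp_force": force on a finger pad.
Only numpy, scipy, OpenCV 4.12 (cv2) and the standard library are available. Lean on these libraries where they do the work, as an engineer would, in place of code of your own. Each camera call takes 0.05 s, during which the arm holds its last target. There are 200 camera calls.

## Working session

There is one attempt and no reset: what is moved stays moved. The work goes in short steps, Python scripts to look and compute and a tool call to move; the robot and the scene stay as the last step left them, time stands still between calls to the robot, and variables do not carry over. Pictures are saved under pics/ and viewed, at most 14 in all, crops included, and the job is handed in when it is done.

Besides the shell and the picture viewer there is one more tool, called after "Request:" as name([rows], argument=value, ...), one row to a line, values as JSON. carry_out: Moves the arm, as the interface text tells. Its arguments: {"type":"object","properties":{"series":{"type":"array"},"hand":{"type":"number"},"squeeze":{"type":"number"}},"required":["series"]}

```bash
mkdir -p pics; cat > h.py <<'E'
import numpy as np, cv2
from cell import *
def cam(n):
    p,d=read_camera(n); i=camera_info(n); return p,d,np.array(i["intrinsics"]),np.array(i["view"]),i
def ray(u,v,K,V):
    c=np.linalg.inv(K)@np.array([u,v,1.0]); c=np.array([c[0],-c[1],-c[2]])
    R=V[:3,:3]; o=-R.T@V[:3,3]; return o,R.T@c
def onplane(u,v,z,K,V):
    o,d=ray(u,v,K,V); return o+d*(z-o[2])/d[2]
def cloud(dep,K,V):
    v,u=np.mgrid[:480,:640]; x=(u-K[0,2])/K[0,0]*dep; y=(v-K[1,2])/K[1,1]*dep
    P=np.stack([x,-y,-dep],-1); return (P-V[:3,3])@V[:3,:3]
E
python3 - <<'E'
from h import *
print(get_state(), grip_point_offset)
for n in("top","side"):
    p,d,K,V,i=cam(n); cv2.imwrite(f"pics/{n}0.png",p); print(n,i,(d>0).mean())
E
```

```text
{'time': 0.0, 'joints': array([-7.87015138e+01,  1.72157537e+01,  8.71790192e+01,  7.10259521e-04,
        7.56681609e+01, -3.81553662e+00]), 'qd': array([-0.0617278 ,  0.02617069,  0.03016099, -0.01401612,  0.00906705,
       -0.0317394 ]), 'effort': array([ 1.10577406e-03, -5.43506348e+01, -3.61797667e+01, -8.95256971e-05,
        4.02693040e-03, -2.12703173e-05]), 'tool_pos': array([ 0.14340386, -0.53094983,  0.40412946]), 'tcp_rot': array([[ 9.65409655e-01,  2.60737715e-01, -2.03421325e-04],
       [ 2.60737781e-01, -9.65409056e-01,  1.07946766e-03],
       [ 8.50731407e-05, -1.09516812e-03, -9.99999397e-01]]), 'force': array([-0.19665874,  0.16060481,  0.5925646 ]), 'wrist_torque': array([-0.04665281, -0.02983463, -0.01060172]), 'grasp_force': 0.0, 'grip_width': 1.0052429489842671} 0.1547
top {'intrinsics': array([[469.84381344,   0.        , 320.05712784],
       [  0.        , 469.84381344, 240.89370883],
       [  0.        ,   0.        ,   1.        ]]), 'view': array([[ 0.01931666, -0.99979629,  0.00585271, -0.00621976],
       [ 0.99845488,  0.01959514,  0.0519989 , -0.56986537],
       [-0.05210299,  0.00483922,  0.99862999, -1.14955447],
       [ 0.        ,  0.        ,  0.        ,  1.        ]])} 0.9959309895833334
side {'intrinsics': array([[463.73480847,   0.        , 321.61820805],
       [  0.        , 463.73480847, 242.02855179],
       [  0.        ,   0.        ,   1.        ]]), 'view': array([[-0.72536208, -0.68814632,  0.01745008,  0.4285104 ],
       [ 0.53607193, -0.54879758,  0.64144221, -0.36311559],
       [-0.43182953,  0.47463235,  0.76697288, -0.84538475],
       [ 0.        ,  0.        ,  0.        ,  1.        ]])} 0.9959016927083333
```

View pics/top0.png

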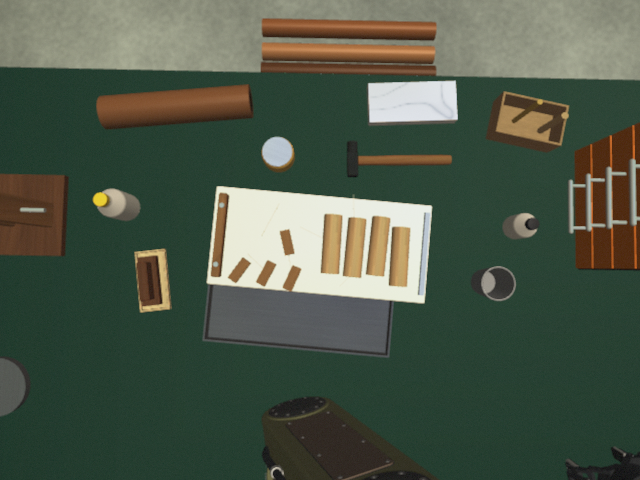

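View pics/side0.png

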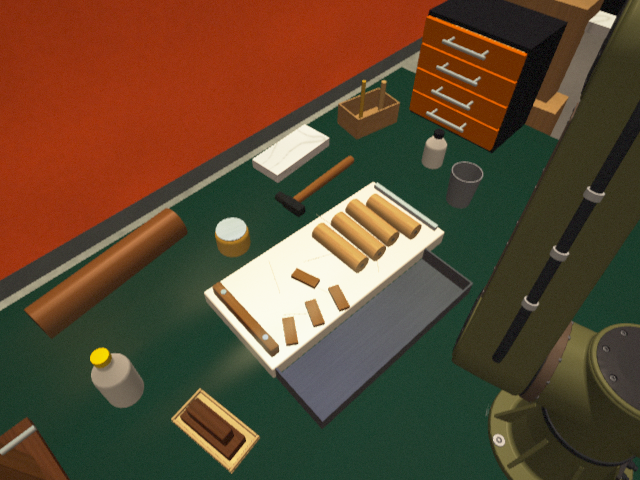

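The top view shows the board with corners near (217,187), (432,207), (425,302) and (208,284). The stop rail is at its left (220,235), with 4 offcuts at (240,270), (266,273), (292,278) and (287,242). There are 4 rollers at (332,244), (355,247), (378,246) and (400,256), and the scraper is in its holder at (152,280). The side view agrees.

```bash
cat >> h.py <<'E'
def rects(P,mask,minA=60):
    """components of mask -> (area, world xy centre, long-side yaw deg, L, W, mean z)"""
    n,l,s,c=cv2.connectedComponentsWithStats(mask.astype(np.uint8)); out=[]
    for k in range(1,n):
        if s[k,4]<minA: continue
        q=P[l==k]; xy=q[:,:2]
        (cx,cy),(w,h),a=cv2.minAreaRect((xy*1000).astype(np.float32))
        if w<h: w,h,a=h,w,a+90
        out.append((s[k,4],np.round(c[k]),np.round([cx,cy],1),round((a+90)%180-90,1),round(w),round(h),round(np.median(q[:,2])*1000,1)))
    return out
E
python3 - <<'E'
from h import *
p,d,K,V,_=cam("top"); P=cloud(d,K,V)
hsv=cv2.cvtColor(p,cv2.COLOR_BGR2HSV).astype(int); H,S,Vv=hsv[...,0],hsv[...,1],hsv[...,2]
z=P[...,2]
for u,v in [(240,270),(332,244),(220,235),(148,280),(155,250),(139,255),(300,210),(275,320)]: print((u,v),hsv[v,u],P[v,u].round(4))
roi=np.zeros(z.shape,bool); roi[180:310,200:440]=1
print("board"); [print(r) for r in rects(P,roi&(z>.034)&(z<.046),500)]
print("rollers"); [print(r) for r in rects(P,roi&(z>.06),100)]
print("offcuts"); [print(r) for r in rects(P,roi&(z>.036)&(z<.06)&(S>90)&(Vv<140),40)]
r2=np.zeros(z.shape,bool); r2[240:320,125:180]=1
print("holder"); [print(r) for r in rects(P,r2&(z>.008),100)]
print("foot");[print(r) for r in rects(P,r2&(z>.022),100)]
print("rib"); [print(r) for r in rects(P,r2&(z>.055),60)]
r3=np.zeros(z.shape,bool); r3[280:360,195:400]=1
print("tray"); [print(r) for r in rects(P,r3&(z<.02)&(Vv>0)&(S<110),500)]
E
```

```text
(240, 270) [ 14 143 144] [0.4945 0.1953 0.0501]
(332, 244) [ 20 116 196] [ 0.5595 -0.0227  0.0856]
(220, 235) [ 15 141 139] [0.5763 0.2414 0.0703]
(148, 280) [ 11 134  55] [0.4671 0.4082 0.0662]
(155, 250) [ 20 106 182] [0.5393 0.4117 0.0162]
(139, 255) [ 21 105 212] [0.5263 0.4529 0.0102]
(300, 210) [ 34  15 236] [0.6434 0.0554 0.0355]
(275, 320) [90 11 94] [0.3721 0.1126 0.0048]
board
(np.int32(14639), array([312., 242.]), array([531.6,   7.1]), 86.0, 530, 302, np.float64(40.1))
rollers
(np.int32(765), array([219., 234.]), array([591.4, 148. ]), -82.7, 252, 198, np.float64(70.2))
(np.int32(1106), array([332., 243.]), array([561.9, -18.2]), -2.7, 140, 52, np.float64(80.6))
(np.int32(1103), array([355., 247.]), array([558.3, -47.6]), -5.9, 140, 105, np.float64(80.4))
(np.int32(1102), array([378., 245.]), array([565.9, -76.5]), 82.9, 159, 140, np.float64(80.3))
(np.int32(1108), array([399., 256.]), array([539.1, -97.9]), 87.6, 214, 140, np.float64(80.2))
offcuts
holder
(np.int32(1501), array([151., 280.]), array([490.4, 233.3]), -82.6, 447, 150, np.float64(29.8))
foot
(np.int32(1001), array([148., 280.]), array([493.1, 227.6]), -81.9, 434, 119, np.float64(45.2))
rib
(np.int32(446), array([144., 281.]), array([468.5, 222.5]), -88.8, 426, 89, np.float64(66.7))
tray
(np.int32(3238), array([273., 341.]), array([373.5,  58.4]), -89.0, 510, 196, np.float64(0.0))
(np.int32(9587), array([299., 318.]), array([378. ,  53.5]), 85.9, 442, 130, np.float64(4.1))
```

```bash
cat >> h.py <<'E'
def scene():
    p,d,K,V,_=cam("top"); P=cloud(d,K,V); hsv=cv2.cvtColor(p,cv2.COLOR_BGR2HSV).astype(int)
    return p,P,hsv,(d>0)&(P[...,2]<.15),K,V
def region(r0,r1,c0,c1):
    m=np.zeros((480,640),bool); m[r0:r1,c0:c1]=1; return m
E
python3 - <<'E'
from h import *
p,P,hsv,ok,K,V=scene(); H,S,v=hsv[...,0],hsv[...,1],hsv[...,2]; z=P[...,2]
b=region(180,310,200,440)&ok
for n,m,a in [("board",b&(z>.03)&(z<.09),500),("rail/rollers",b&(z>.062),100),("offcuts",b&(z<.06)&(z>.03)&(S>90)&(v<165),40),
 ("holder",region(240,320,125,180)&ok&(z>.008),100),("foot",region(240,320,125,180)&ok&(z>.02)&(v<110),100),("rib",region(240,320,125,180)&ok&(z>.055),60),
 ("things",ok&(z>.04)&region(80,330,80,560)&~b,150)]:
    print(n); [print("  ",*r) for r in rects(P,m,a)]
E
```

```text
board
   21484 [319. 244.] [532.1   6.8] 86.2 531 302 41.5
rail/rollers
   749 [219. 234.] [579.2 244.1] -4.1 200 21 70.2
   1092 [332. 243.] [562.  -22.4] -2.5 141 44 80.5
   1092 [355. 247.] [555.3 -77.2] -4.7 140 44 80.3
   1087 [378. 245.] [ 558.9 -133. ] -5.6 140 44 80.3
   1090 [400. 256.] [ 535.4 -183.6] -2.8 140 44 80.3
offcuts
   211 [287. 242.] [564.1  84.9] 13.9 58 21 50.3
   226 [239. 270.] [494.6 198.2] -35.1 59 22 50.3
   217 [266. 273.] [488.4 133.9] -27.0 59 21 50.3
   215 [291. 278.] [478.1  71.6] -22.7 58 21 50.1
holder
   1482 [151. 280.] [466.2 417.6] 7.6 150 78 29.7
foot
   977 [149. 281.] [464.7 418.7] 7.0 116 46 46.1
rib
   447 [144. 281.] [465.5 419.5] 7.9 90 26 66.7
things
   5071 [175. 106.] [891.3 361.2] -84.3 362 81 75.0
   1346 [527. 118.] [ 873.5 -497.6] 78.7 160 104 63.8
   845 [278. 152.] [780.5 111.3] -60.3 79 75 60.0
   836 [117. 204.] [645.2 484.3] -14.3 67 58 101.3
   601 [523. 225.] [ 614.7 -477.4] 12.4 59 54 77.8
   526 [145. 281.] [465.5 419.5] 7.9 90 26 66.1
   752 [497. 283.] [ 477.2 -405.3] 47.0 78 78 80.0
```

```bash
cat >> h.py <<'E'
TIP=.173
B0=np.array([.5638,.0297]); BY=np.radians(-4.1)
BR=np.array([[np.cos(BY),-np.sin(BY)],[np.sin(BY),np.cos(BY)]])
def b2w(x,y): return B0+BR@np.array([x,y])/1000   # board mm -> world m
def w2b(p): return (BR.T@(np.asarray(p)-B0))*1000
def rows(*wp, base=None):
    """wp: (x,y,tipz,yaw of tool x in deg) -> cm shift & turn from the present pose"""
    s=get_state(); R=np.array(s["tcp_rot"]); p=np.array(s["tool_pos"]) if base is None else np.array(base)
    y0=np.degrees(np.arctan2(R[1,0],R[0,0])); print("t",round(s["time"],2),"tcp",p.round(4),"yaw",round(y0,2),"q1,q6",s["joints"][[0,5]].round(1),"F",s["force"].round(1),"w",round(s["grip_width"],3))
    for x,y,z,a in wp:
        d=R.T@(np.array([x,y,z+TIP])-p)*100; t=-((a-y0+180)%360-180); print([d.round(2).tolist(),round(t,2)])
E
python3 - <<'E'
from h import *
rows((.3,-.35,.23,10),(.45,-.1,.23,7.5),(.4655,.4195,.23,7.5))
E
```

```text
t 0.2 tcp [ 0.1434 -0.5309  0.4044] yaw 15.12 q1,q6 [-78.7  -3.8] F [ 0.8  0.5 -0.8] w 0.999
[[19.84, -13.39, 0.15], np.float64(5.12)]
[[40.84, -33.61, 0.16], np.float64(7.62)]
[[55.88, -83.36, 0.2], np.float64(7.62)]
```

Request:
carry_out([
  [[20,-13.4,0],5],
  [[20,-13.4,0],5],
  [[20,-13.4,0],5],
  [[20,-13.4,0],5],
  [[40.8,-33.6,0],7.6],
  [[40.8,-33.6,0],7.6],
  [[40.8,-33.6,0],7.6],
  [[40.8,-33.6,0],7.6],
  [[40.8,-33.6,0],7.6],
  [[55.9,-83.4,0],7.6],
], hand=1, squeeze=60)

```text
time: 1.45
tool_pos: [0.4523, -0.0366, 0.4044]
tcp_rot: [[0.992, 0.13, -0.0], [0.13, -0.992, -0.0], [-0.0, 0.0, -1.0]]
force: [1.0, -0.5, -0.5]
grip_width: 1.003
grasp_force: 0.0
```

```bash
python3 -c "
from h import *
rows((.4655,.4195,.23,7.5),(.4655,.4195,.10,7.5))"
```

```text
t 1.45 tcp [ 0.4523 -0.0366  0.4044] yaw 7.46 q1,q6 [-9.3 73.3] F [ 1.  -0.5 -0.5] w 1.003
[[7.23, -45.05, 0.13], np.float64(-0.04)]
[[7.23, -45.05, 13.13], np.float64(-0.04)]
```

Request:
carry_out([
  [[7.2,-45,0],0],
  [[7.2,-45,0],0],
  [[7.2,-45,0],0],
  [[7.2,-45,0],0],
  [[7.2,-45,0],0],
  [[7.2,-45,0],0],
  [[7.2,-45,0],0],
  [[7.2,-45,0],0],
  [[7.2,-45,6],0],
  [[7.2,-45,13],0],
])

```text
time: 2.7
tool_pos: [0.4638, 0.4181, 0.2808]
tcp_rot: [[0.991, 0.131, 0.001], [0.131, -0.991, 0.001], [0.001, -0.001, -1.0]]
force: [0.9, 1.0, -0.9]
grip_width: 1.004
grasp_force: 0.0
```

```bash
python3 -c "
from h import *
rows((.4655,.4195,.10,7.5),(.4655,.4195,.039,7.5))
p,P,hsv,ok,K,V=scene(); cv2.imwrite('pics/a.png',p[200:340,60:260])
p,d,K,V,_=cam('side'); cv2.imwrite('pics/b.png',cv2.resize(p[280:480,100:340],None,fx=2,fy=2))"
```

```text
t 2.7 tcp [0.4638 0.4181 0.2808] yaw 7.55 q1,q6 [ 38.7 121.1] F [ 0.9  1.  -0.9] w 1.004
[[0.19, -0.12, 0.78], np.float64(0.05)]
[[0.18, -0.12, 6.88], np.float64(0.05)]
```

View pics/b.png

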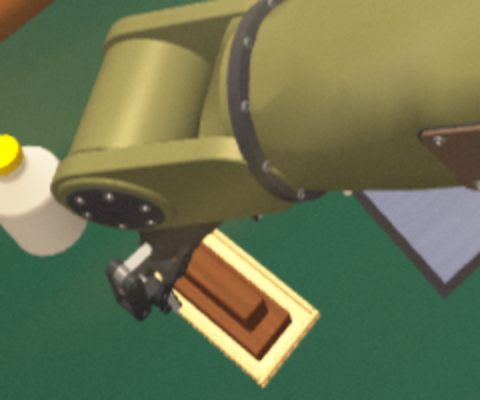

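Request:
carry_out([
  [[0.1,-0.1,2],0],
  [[0.1,-0.1,4],0],
  [[0.1,-0.1,5],0],
  [[0.1,-0.1,6],0],
  [[0.1,-0.1,6.5],0],
  [[0.1,-0.1,6.5],0],
  [[0.1,-0.1,6.5],0],
  [[0.1,-0.1,6.5],0],
  [[0.1,-0.1,6.5],0],
  [[0.1,-0.1,6.5],0],
])

```text
time: 4.05
tool_pos: [0.465, 0.4189, 0.2173]
tcp_rot: [[0.991, 0.131, 0.0], [0.131, -0.991, 0.0], [0.0, -0.0, -1.0]]
force: [0.5, 0.1, 0.1]
grip_width: 0.998
grasp_force: 0.0
```

Request:
carry_out([
  [[0,0,0],0],
  [[0,0,0],0],
  [[0,0,0],0],
  [[0,0,0],0],
  [[0,0,0],0],
  [[0,0,0],0],
  [[0,0,0],0],
  [[0,0,0],0],
  [[0,0,0],0],
  [[0,0,0],0],
], hand=-1, squeeze=80)

```text
time: 5.3
tool_pos: [0.465, 0.419, 0.2173]
tcp_rot: [[0.991, 0.131, 0.0], [0.131, -0.991, 0.0], [0.0, -0.0, -1.0]]
force: [-0.2, 1.2, 3.9]
grip_width: 0.264
grasp_force: 78.5
```

```bash
python3 -c "
from h import *
x,y=b2w(62,45); print(x,y)
rows((.4655,.4195,.15,7.5),(x,y,.15,85.9))"
```

```text
0.6288587135366893 0.07015199368326595
t 5.3 tcp [0.465  0.419  0.2173] yaw 7.51 q1,q6 [ 38.7 121.2] F [-0.2  1.2  3.9] w 0.264
[[0.06, -0.05, -10.57], np.float64(0.01)]
[[11.68, 36.72, -10.57], np.float64(-78.39)]
```

Request:
carry_out([
  [[0,0,-3],0],
  [[0,0,-6],0],
  [[0,0,-9],0],
  [[0,0,-10.5],0],
  [[2,6,-10.5],-8],
  [[4,12,-10.5],-17],
  [[6,18,-10.5],-27],
  [[8,24,-10.5],-37],
  [[10,30,-10.5],-47],
  [[11.7,36.7,-10.5],-57],
])

```text
time: 6.55
tool_pos: [0.6247, 0.0802, 0.3211]
tcp_rot: [[0.425, 0.905, -0.002], [0.905, -0.425, -0.0], [-0.001, -0.001, -1.0]]
force: [0.3, 1.4, -1.9]
grip_width: 0.259
grasp_force: 83.2
```

```bash
python3 -c "
from h import *
x,y=b2w(62,45)
rows((x,y,.15,85.9),(x,y,.100,85.9),(x,y,.082,85.9))"
```

```text
t 6.55 tcp [0.6247 0.0802 0.3211] yaw 64.85 q1,q6 [ 4.  29.1] F [ 0.3  1.4 -1.9] w 0.259
[[-0.73, 0.8, -0.19], np.float64(-21.05)]
[[-0.73, 0.81, 4.81], np.float64(-21.05)]
[[-0.73, 0.81, 6.61], np.float64(-21.05)]
```

Request:
carry_out([
  [[-0.4,0.4,0],-10],
  [[-0.7,0.8,0],-21],
  [[-0.7,0.8,0],-21],
  [[-0.7,0.8,0],-21],
  [[-0.7,0.8,0],-21],
  [[-0.7,0.8,0],-21],
  [[-0.7,0.8,2],-21],
  [[-0.7,0.8,4],-21],
  [[-0.7,0.8,5],-21],
  [[-0.7,0.8,5],-21],
])

```text
time: 7.8
tool_pos: [0.6284, 0.0724, 0.2714]
tcp_rot: [[0.078, 0.997, -0.001], [0.997, -0.078, -0.0], [-0.0, -0.001, -1.0]]
force: [-0.1, 0.2, -2.0]
grip_width: 0.263
grasp_force: 83.2
```

```bash
python3 -c "
from h import *
x,y=b2w(62,45)
rows((x,y,.0815,85.9))
p,d,K,V,_=cam('side'); cv2.imwrite('pics/c.png',cv2.resize(p[170:410,190:490],None,fx=2,fy=2))"
```

```text
t 7.8 tcp [0.6284 0.0724 0.2714] yaw 85.51 q1,q6 [3.3 7.8] F [-0.1  0.2 -2. ] w 0.263
[[-0.22, 0.07, 1.69], np.float64(-0.39)]
```

View pics/c.png

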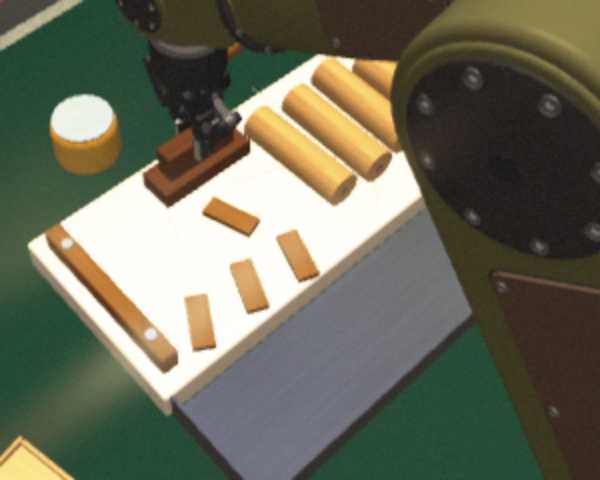

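Request:
carry_out([
  [[-0.2,0,0.5],-0.4],
  [[-0.2,0,1],-0.4],
  [[-0.2,0,1.4],-0.4],
  [[-0.2,0,1.7],-0.4],
  [[-0.2,0,1.7],-0.4],
  [[-0.2,0,1.7],-0.4],
  [[-0.2,0,1.7],-0.4],
  [[-0.2,0,1.7],-0.4],
  [[-0.2,0,1.7],-0.4],
  [[-0.2,0,1.7],-0.4],
])

```text
time: 9.1
tool_pos: [0.6283, 0.0704, 0.2552]
tcp_rot: [[0.071, 0.997, 0.0], [0.997, -0.071, -0.0], [0.0, 0.0, -1.0]]
force: [-0.1, -0.3, -2.3]
grip_width: 0.263
grasp_force: 83.2
```

```bash
python3 -c "
from h import *
rows(*[(*b2w(x,46),.081,85.9) for x in (62,-30,-132)])
print(w2b(get_state()['tool_pos'][:2]))"
```

```text
t 9.1 tcp [0.6283 0.0704 0.2552] yaw 85.91 q1,q6 [3.1 7.2] F [-0.1 -0.3 -2.3] w 0.263
[[0.08, 0.06, 0.12], np.float64(0.01)]
[[0.08, -9.14, 0.12], np.float64(0.01)]
[[0.08, -19.34, 0.12], np.float64(0.01)]
[61.39318596 45.20149283]
```

Request:
carry_out([
  [[0.1,-1,0.1],0],
  [[0.1,-2.2,0.1],0],
  [[0.1,-3.6,0.1],0],
  [[0.1,-5,0.1],0],
  [[0.1,-6.4,0.1],0],
  [[0.1,-7.6,0.1],0],
  [[0.1,-8.8,0.1],0],
  [[0.1,-9.8,0.1],0],
  [[0.1,-10.6,0.1],0],
  [[0.1,-11.2,0.1],0],
])

```text
time: 10.35
tool_pos: [0.5162, 0.0794, 0.2542]
tcp_rot: [[0.071, 0.997, 0.0], [0.997, -0.071, -0.0], [0.0, 0.0, -1.0]]
force: [0.0, -0.1, -0.9]
grip_width: 0.261
grasp_force: 83.2
```

Request:
carry_out([
  [[0,-0.8,0],0],
  [[0,-1.6,0],0],
  [[0,-2.4,0],0],
  [[0,-3.2,0],0],
  [[0,-4,0],0],
  [[0,-5,0],0],
  [[0,-6,0],0],
  [[0,-7,0],0],
  [[0,-8,0],0],
  [[0,-8.5,0],0],
])

```text
time: 11.6
tool_pos: [0.4312, 0.0855, 0.2543]
tcp_rot: [[0.071, 0.997, 0.0], [0.997, -0.071, 0.0], [0.0, 0.0, -1.0]]
force: [-0.1, -0.3, -1.6]
grip_width: 0.265
grasp_force: 83.3
```

```bash
python3 -c "
from h import *
rows((*b2w(-120,46),.14,85.9),(*b2w(0,142),.14,85.9),(*b2w(0,142),.081,85.9))
print(w2b(get_state()['tool_pos'][:2]))
p,d,K,V,_=cam('side'); cv2.imwrite('pics/d.png',cv2.resize(p[170:430,190:490],None,fx=2,fy=2))"
```

```text
t 11.6 tcp [0.4312 0.0855 0.2543] yaw 85.92 q1,q6 [ 6.4 10.5] F [-0.1 -0.3 -1.6] w 0.265
[[-0.02, 1.62, -5.87], np.float64(0.02)]
[[9.58, 13.62, -5.87], np.float64(0.02)]
[[9.58, 13.62, 0.03], np.float64(0.02)]
[-136.2093826   46.1869677]
```

View pics/d.png

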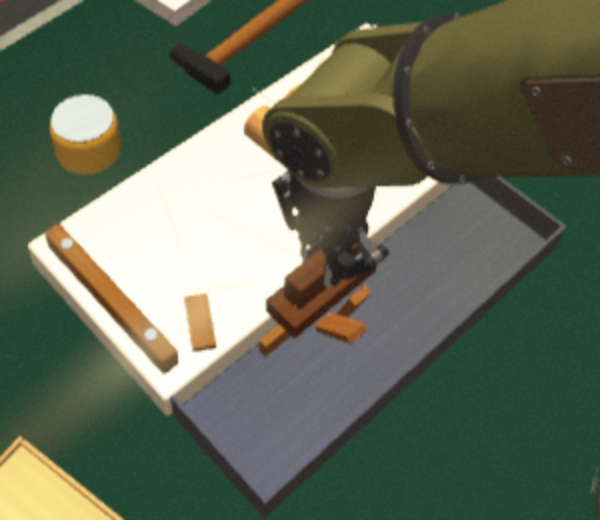

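Request:
carry_out([
  [[0,0,-2.5],0],
  [[0,0,-5],0],
  [[1,3,-5.9],0],
  [[4,6.5,-5.9],0],
  [[7,10,-5.9],0],
  [[9.2,12.6,-5.9],0],
  [[9.2,12.6,-5.9],0],
  [[9.2,12.6,-4],0],
  [[9.2,12.6,-2],0],
  [[9.2,12.6,0],0],
])

```text
time: 12.9
tool_pos: [0.5633, 0.1676, 0.2524]
tcp_rot: [[0.072, 0.997, -0.001], [0.997, -0.072, -0.0], [-0.0, -0.001, -1.0]]
force: [-0.3, -0.1, -2.6]
grip_width: 0.266
grasp_force: 83.2
```

Request:
carry_out([
  [[0,-0.5,0],0],
  [[0,-1.5,0],0],
  [[0,-2.5,0],0],
  [[0,-3.5,0],0],
  [[0,-4.5,0],0],
  [[0,-5.5,0],0],
  [[0,-6.5,0],0],
  [[0,-7.5,0],0],
  [[0,-8.5,0],0],
  [[0,-9.5,0],0],
])

```text
time: 14.15
tool_pos: [0.4686, 0.175, 0.2542]
tcp_rot: [[0.071, 0.997, 0.0], [0.997, -0.071, 0.0], [0.0, 0.0, -1.0]]
force: [0.4, -0.4, -2.7]
grip_width: 0.265
grasp_force: 86.6
```

Request:
carry_out([
  [[0,-0.8,0],0],
  [[0,-1.6,0],0],
  [[0,-2.2,0],0],
  [[0,-2.6,0],0],
  [[0,-3,0],0],
  [[0,-3,0],0],
  [[0,-3,0],0],
  [[0,-3,0],0],
  [[0,-3,-3],0],
  [[0,-3,-6.5],0],
])

```text
time: 15.4
tool_pos: [0.4394, 0.1771, 0.3196]
tcp_rot: [[0.071, 0.997, -0.001], [0.997, -0.071, -0.0], [-0.001, -0.001, -1.0]]
force: [0.0, -1.1, -2.3]
grip_width: 0.264
grasp_force: 86.5
```

```bash
python3 -c "
from h import *
print(w2b(get_state()['tool_pos'][:2]))
p,P,hsv,ok,K,V=scene(); H,S,v=hsv[...,0],hsv[...,1],hsv[...,2]; z=P[...,2]
[print(*r,w2b(r[2]/1000).round(0)) for r in rects(P,region(180,360,200,440)&ok&(z<.06)&(S>90)&(v<190)&(H<25),30)]
p,d,K,V,_=cam('side'); cv2.imwrite('pics/e.png',cv2.resize(p[170:430,170:490],None,fx=2,fy=2))
rows((.435,.30,.16,60),(.4655,.419,.12,7.6),(.4655,.419,.047,7.6))"
```

```text
[-134.65169452  138.09773763]
33 [274. 294.] [437.1 114.4] -86.4 20 11 28.6 [-132.   75.]
494 [286. 318.] [377.3  85.9] -5.9 68 51 13.7 [-190.   43.]
t 15.5 tcp [0.4399 0.1773 0.3224] yaw 85.91 q1,q6 [17.5 21.6] F [-0.2 -0.6 -1.9] w 0.263
[[12.21, -1.36, -1.04], np.float64(25.91)]
[[24.29, 0.81, 2.99], np.float64(78.31)]
[[24.27, 0.77, 10.29], np.float64(78.31)]
```

View pics/e.png

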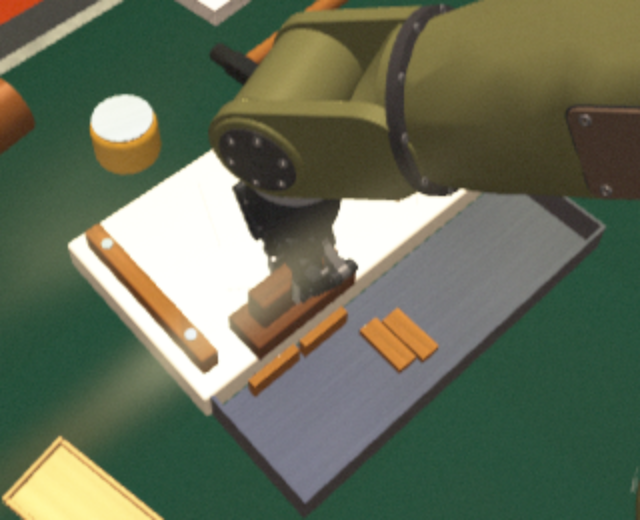

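Request:
carry_out([
  [[3,-0.4,-1],7],
  [[6,-0.7,-1],15],
  [[9,-1,-1],23],
  [[12,-1.3,-1],32],
  [[15,-1,-1],41],
  [[18,-0.5,-1],50],
  [[21,0.2,-1],60],
  [[24.2,0.7,-1],70],
  [[24.2,0.7,-1],78.3],
  [[24.2,0.7,-1],78.3],
])

```text
time: 16.75
tool_pos: [0.4636, 0.4181, 0.3279]
tcp_rot: [[0.991, 0.134, -0.001], [0.134, -0.991, -0.001], [-0.001, 0.001, -1.0]]
force: [-0.7, -0.7, -1.7]
grip_width: 0.264
grasp_force: 86.6
```

```bash
python3 -c "
from h import *
rows((.4652,.4185,.07,7.6),(.4652,.4185,.045,7.6))
p,P,hsv,ok,K,V=scene();z=P[...,2]
p,d,K,V,_=cam('side'); cv2.imwrite('pics/f.png',cv2.resize(p[280:480,100:340],None,fx=2,fy=2))"
```

```text
t 16.75 tcp [0.4636 0.4181 0.3279] yaw 7.68 q1,q6 [ 38.7 121. ] F [-0.7 -0.7 -1.7] w 0.264
[[0.18, -0.02, 8.49], np.float64(0.08)]
[[0.18, -0.03, 10.99], np.float64(0.08)]
```

View pics/f.png

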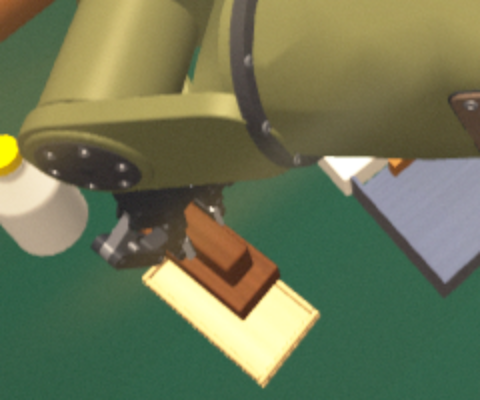

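The scraper hangs squarely above the empty holder, whose corners are near (150,275), (265,385) and (318,315), and its long axis is parallel to the holder's. I'll lower it, release and rise.

Request:
carry_out([
  [[0.1,0,2],0],
  [[0.1,0,4],0],
  [[0.1,0,6],0],
  [[0.1,0,7.5],0],
  [[0.1,0,8.5],0],
  [[0.1,0,9.3],0],
  [[0.1,0,10],0],
  [[0.1,0,10.6],0],
  [[0.1,0,11],0],
  [[0.1,0,11],0],
])

```text
time: 18.1
tool_pos: [0.4646, 0.4181, 0.219]
tcp_rot: [[0.991, 0.132, -0.0], [0.132, -0.991, -0.0], [-0.0, 0.0, -1.0]]
force: [-0.0, 0.3, -2.2]
grip_width: 0.263
grasp_force: 86.7
```

Request:
carry_out([
  [[0,0,0],0],
  [[0,0,0],0],
  [[0,0,0],0],
  [[0,0,0],0],
  [[0,0,0],0],
  [[0,0,0],0],
  [[0,0,0],0],
  [[0,0,-2],0],
  [[0,0,-6],0],
  [[0,0,-10],0],
], hand=1)

```text
time: 19.35
tool_pos: [0.4645, 0.4181, 0.3219]
tcp_rot: [[0.991, 0.133, 0.001], [0.133, -0.991, 0.001], [0.001, -0.001, -1.0]]
force: [1.0, 0.1, -0.1]
grip_width: 0.998
grasp_force: 0.0
```

```bash
python3 -c "
from h import *
rows((.4652,.4185,.15,7.6),(*b2w(-150,200),.15,0))"
```

```text
t 19.35 tcp [0.4645 0.4181 0.3219] yaw 7.62 q1,q6 [ 38.6 121. ] F [ 1.   0.1 -0.1] w 0.998
[[0.07, -0.03, -0.11], np.float64(0.02)]
[[-5.93, 17.18, -0.13], np.float64(7.62)]
```

```bash
cat >> h.py <<'E'
def rollers():
    p,P,hsv,ok,K,V=scene(); z=P[...,2]
    w=(P[...,:2]-B0)@BR*1000   # board coords
    m=ok&(z>.064)&(z<.092)&(abs(w[...,0])<110)&(w[...,1]>-265)&(w[...,1]<203)
    m&=(hsv[...,2]>150)
    m=cv2.morphologyEx(m.astype(np.uint8),cv2.MORPH_OPEN,np.ones((3,3)))
    for r in rects(P,m,60): print("  area",r[0],"board xy",w2b(r[2]/1000).round(1),"yaw rel",round(r[3]+4.1,1),"LxW",r[4],r[5],"z",r[6])
    return p
E
python3 -c "
from h import *
rollers()
x,y=b2w(2,-52); rows((x+.0,y+.35,.16,7.6),(x,y,.16,85.9),(x,y,.1,85.9))"
```

```text
area 912 board xy [   6.8 -171.3] yaw rel -1.7 LxW 140 39 z 81.1
  area 930 board xy [  -1.6 -124.3] yaw rel -0.8 LxW 140 39 z 81.3
  area 948 board xy [-10.6 -78.2] yaw rel 0.2 LxW 140 38 z 81.3
  area 923 board xy [ -13.  -217.1] yaw rel 1.7 LxW 140 39 z 81.2
t 19.4 tcp [0.4649 0.4185 0.328 ] yaw 7.62 q1,q6 [ 38.6 121. ] F [0.8 0.7 5.7] w 0.999
[[8.43, 10.28, -0.49], np.float64(0.02)]
[[3.79, 44.97, -0.68], np.float64(-78.28)]
[[3.74, 45.0, 5.32], np.float64(-78.28)]
```

Request:
carry_out([
  [[0,5,0],0],
  [[1,11,0],-8],
  [[1,17,0],-18],
  [[2,23,0],-28],
  [[2,29,0],-38],
  [[2,35,0],-48],
  [[2,41,0],-58],
  [[2,45,0],-68],
  [[2,47,0],-78.3],
  [[2,47,0],-78.3],
], hand=-1, squeeze=120)

```text
time: 20.65
tool_pos: [0.5467, -0.0462, 0.3202]
tcp_rot: [[0.073, 0.997, 0.001], [0.997, -0.073, -0.0], [-0.0, 0.001, -1.0]]
force: [-0.2, 1.4, -0.4]
grip_width: 0.002
grasp_force: 0.0
```

```bash
python3 -c "
from h import *
p=b2w(-10,-88); q=b2w(-10,-78)
rows((*p,.1,85.9),(*p,.086,85.9),(*q,.083,85.9))
p,d,K,V,_=cam('side'); cv2.imwrite('pics/g.png',cv2.resize(p[150:390,200:500],None,fx=2,fy=2))"
```

```text
t 20.65 tcp [ 0.5467 -0.0462  0.3202] yaw 85.8 q1,q6 [-8.7 -4.5] F [-0.2  1.4 -0.4] w 0.002
[[-1.1, 0.16, 4.72], np.float64(-0.1)]
[[-1.1, 0.16, 6.12], np.float64(-0.1)]
[[-0.1, 0.15, 6.42], np.float64(-0.1)]
```

View pics/g.png

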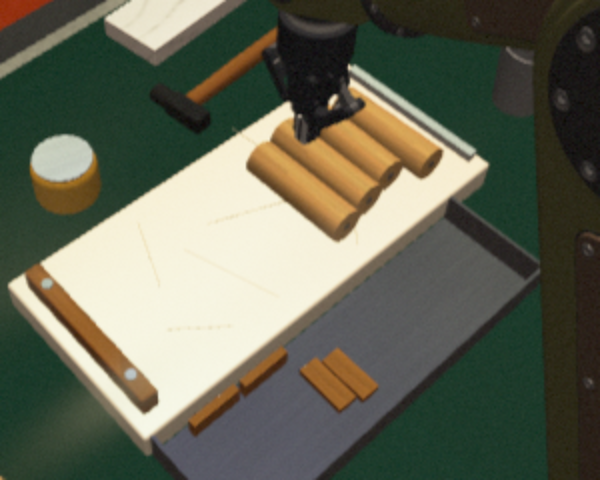

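Request:
carry_out([
  [[-1,0.1,2],0],
  [[-1,0.1,4],0],
  [[-1,0.1,5],0],
  [[-1,0.1,5.8],0],
  [[-1,0.1,6.1],0],
  [[-1,0.1,6.2],0],
  [[-1,0.1,6.3],0],
  [[-1,0.1,6.4],0],
  [[-1,0.1,6.4],0],
  [[-1,0.1,6.4],0],
])

```text
time: 21.95
tool_pos: [0.5471, -0.0552, 0.2569]
tcp_rot: [[0.071, 0.997, 0.002], [0.997, -0.071, -0.0], [-0.0, 0.002, -1.0]]
force: [-7.0, -0.0, 16.0]
grip_width: -0.002
grasp_force: 8.0
```

```bash
python3 -c "
from h import *
s=get_state();print(w2b(s['tool_pos'][:2]),s['tool_pos'][2]-.173,s['force'])
rollers()"
```

```text
[-10.55226471 -85.91384214] 0.08393366882611986 [-7.02548864 -0.04705938 15.98700967]
  area 179 board xy [  62.6 -172.2] yaw rel 93.4 LxW 38 28 z 81.0
  area 111 board xy [  58.3 -125.1] yaw rel -85.3 LxW 37 19 z 81.1
  area 937 board xy [ -13. -217.] yaw rel 1.2 LxW 140 39 z 81.2
  area 87 board xy [ -52.3 -124.7] yaw rel 84.3 LxW 38 13 z 81.2
```

Request:
carry_out([
  [[0.5,0,0],0],
  [[1.3,0,0],0],
  [[2.2,0,0],0],
  [[3.1,0,0],0],
  [[4,0,0],0],
  [[4.4,0,-0.8],0],
  [[4.4,0,-2],0],
  [[4.4,0,-3],0],
  [[4.4,0,-3],0],
  [[4.4,0,-3],0],
])

```text
time: 23.25
tool_pos: [0.55, -0.0114, 0.2849]
tcp_rot: [[0.071, 0.997, -0.0], [0.997, -0.071, 0.0], [-0.0, -0.0, -1.0]]
force: [0.2, 0.1, 0.1]
grip_width: 0.004
grasp_force: 0.0
```

```bash
cat >> h.py <<'E'
def side_rollers():
    p,d,K,V,_=cam("side"); P=cloud(d,K,V); hsv=cv2.cvtColor(p,cv2.COLOR_BGR2HSV).astype(int); z=P[...,2]
    w=(P[...,:2]-B0)@BR*1000
    m=(d>0)&(z>.070)&(z<.092)&(abs(w[...,0])<110)&(w[...,1]>-265)&(w[...,1]<203)&(hsv[...,2]>110)&(hsv[...,1]>70)&(hsv[...,0]<30)
    m=cv2.morphologyEx(m.astype(np.uint8),cv2.MORPH_OPEN,np.ones((3,3)))
    for r in rects(P,m,50): print("  side area",r[0],r[1],"board xy",w2b(r[2]/1000).round(1),"yaw rel",round(r[3]+4.1,1),"LxW",r[4],r[5],"z",r[6])
def look():
    s=get_state(); print("t",round(s['time'],2),"hand",w2b(s['tool_pos'][:2]).round(1),"tipz",round((s['tool_pos'][2]-.173)*1000,1),"F",s['force'].round(1)); rollers(); side_rollers()
E
python3 -c "
from h import *
look()"
```

```text
t 23.25 hand [-10.8 -41.9] tipz 111.9 F [0.2 0.1 0.1]
  area 953 board xy [   6.9 -170.3] yaw rel -1.1 LxW 140 40 z 81.1
  area 378 board xy [  -1.1 -129.7] yaw rel 4.5 LxW 139 37 z 79.0
  area 951 board xy [ -13.  -217.1] yaw rel 1.4 LxW 140 40 z 81.0
  area 67 board xy [-53.  -65.9] yaw rel 4.5 LxW 19 17 z 80.1
  side area 691 [393. 213.] board xy [ -17.3 -213.6] yaw rel 1.1 LxW 140 39 z 79.4
  side area 577 [377. 221.] board xy [  -5.5 -168.2] yaw rel -2.8 LxW 122 39 z 79.9
  side area 788 [344. 248.] board xy [-14.2 -52.4] yaw rel 1.0 LxW 141 41 z 79.3
  side area 404 [372. 238.] board xy [ -38.3 -120.6] yaw rel 0.7 LxW 75 39 z 79.4
```

Request:
carry_out([
  [[-2,0,2],0],
  [[-2,0,2.7],0],
  [[-2,0,3],0],
  [[-1.4,0,3],0],
  [[-0.5,0,3],0],
  [[0.5,0,3],0],
  [[1.5,0,3],0],
  [[2.4,0,3],0],
  [[2.7,0,2.4],0],
  [[2.4,0,2],0],
])

```text
time: 24.6
tool_pos: [0.5519, 0.013, 0.2656]
tcp_rot: [[0.071, 0.998, 0.0], [0.998, -0.071, -0.0], [0.0, 0.0, -1.0]]
force: [-0.3, -1.1, 0.3]
grip_width: -0.002
grasp_force: 0.0
```

Request:
carry_out([
  [[-2,0,0],0],
  [[-2,0,0.7],0],
  [[-2,0,1],0],
  [[-1.4,0,1],0],
  [[-0.5,0,1],0],
  [[0.5,0,1],0],
  [[1.5,0,1],0],
  [[2.4,0,1],0],
  [[2.7,0,0.4],0],
  [[2.4,0,0],0],
])

```text
time: 25.85
tool_pos: [0.5535, 0.0365, 0.2651]
tcp_rot: [[0.071, 0.997, -0.0], [0.997, -0.071, -0.0], [-0.0, -0.0, -1.0]]
force: [0.2, -0.6, 0.1]
grip_width: -0.001
grasp_force: 0.0
```

```bash
python3 -c "
from h import *
look()"
```

```text
t 25.85 hand [-10.7   6.1] tipz 92.1 F [ 0.2 -0.6  0.1]
  area 952 board xy [   6.8 -170.8] yaw rel -1.6 LxW 140 40 z 81.2
  area 991 board xy [  -1.7 -123.4] yaw rel -0.2 LxW 140 40 z 80.8
  area 954 board xy [ -13.  -216.3] yaw rel 1.8 LxW 140 40 z 80.9
  area 67 board xy [-49.4 -16.2] yaw rel -84.7 LxW 21 16 z 80.5
  side area 629 [375. 220.] board xy [   1.8 -168.1] yaw rel -1.8 LxW 137 39 z 79.4
  side area 499 [399. 218.] board xy [ -34.1 -213.2] yaw rel -0.1 LxW 105 39 z 79.7
  side area 711 [364. 231.] board xy [  -7.1 -120.5] yaw rel 1.0 LxW 137 40 z 79.8
  side area 735 [330. 261.] board xy [-14.3  -4.8] yaw rel 0.3 LxW 142 41 z 79.4
```

Request:
carry_out([
  [[-2,0,0],0],
  [[-2,0,0.7],0],
  [[-2,0,1],0],
  [[-1.4,0,1],0],
  [[-0.5,0,1],0],
  [[0.5,0,1],0],
  [[1.5,0,1],0],
  [[2.4,0,1],0],
  [[2.7,0,0.4],0],
  [[2.4,0,0],0],
])

```text
time: 27.2
tool_pos: [0.5552, 0.0606, 0.2652]
tcp_rot: [[0.071, 0.997, -0.0], [0.997, -0.071, -0.0], [-0.0, -0.0, -1.0]]
force: [-0.1, -0.6, 1.0]
grip_width: -0.001
grasp_force: 0.0
```

Request:
carry_out([
  [[-2,0,0],0],
  [[-2,0,0.7],0],
  [[-2,0,1],0],
  [[-1.4,0,1],0],
  [[-0.5,0,1],0],
  [[0.5,0,1],0],
  [[1.5,0,1],0],
  [[2.4,0,1],0],
  [[2.7,0,0.4],0],
  [[2.4,0,0],0],
])

```text
time: 28.45
tool_pos: [0.557, 0.0844, 0.2651]
tcp_rot: [[0.071, 0.997, -0.0], [0.997, -0.071, -0.0], [-0.0, -0.0, -1.0]]
force: [-0.4, -0.4, -0.7]
grip_width: -0.0
grasp_force: 0.0
```

Request:
carry_out([
  [[-2,0,0],0],
  [[-2,0,0.7],0],
  [[-2,0,1],0],
  [[-1.4,0,1],0],
  [[-0.5,0,1],0],
  [[0.5,0,1],0],
  [[1.5,0,1],0],
  [[2.4,0,1],0],
  [[2.7,0,0.4],0],
  [[2.4,0,0],0],
])

```text
time: 29.7
tool_pos: [0.5586, 0.1083, 0.2651]
tcp_rot: [[0.071, 0.997, -0.0], [0.997, -0.071, -0.0], [-0.0, -0.0, -1.0]]
force: [-0.2, -0.8, 0.8]
grip_width: -0.002
grasp_force: 0.0
```

```bash
python3 -c "
from h import *
look()"
```

```text
t 29.7 hand [-10.8  78.1] tipz 92.1 F [-0.2 -0.8  0.8]
  area 944 board xy [   6.9 -170. ] yaw rel -1.1 LxW 140 40 z 81.2
  area 988 board xy [  -1.6 -123. ] yaw rel 0.4 LxW 140 40 z 81.0
  area 956 board xy [ -12.8 -216.8] yaw rel 1.2 LxW 140 40 z 81.0
  area 62 board xy [-42.5  62.8] yaw rel -84.6 LxW 19 16 z 83.2
  side area 508 [369. 236.] board xy [ -26.6 -121.5] yaw rel 1.3 LxW 97 41 z 79.5
  side area 188 [387. 230.] board xy [ -41.4 -165.9] yaw rel -0.6 LxW 51 35 z 78.3
  side area 66 [409. 228.] board xy [ -76.  -202.7] yaw rel 37.8 LxW 27 15 z 76.5
  side area 756 [306. 281.] board xy [-16.   66.4] yaw rel 0.5 LxW 140 40 z 79.3
```

Request:
carry_out([
  [[-2,0,0],0],
  [[-2,0,0.7],0],
  [[-2,0,1],0],
  [[-1.4,0,1],0],
  [[-0.5,0,1],0],
  [[0.5,0,1],0],
  [[1.5,0,1],0],
  [[2.4,0,1],0],
  [[2.7,0,0.4],0],
  [[2.4,0,0],0],
])

```text
time: 31.05
tool_pos: [0.5604, 0.1324, 0.2651]
tcp_rot: [[0.071, 0.997, -0.0], [0.997, -0.071, -0.0], [-0.0, -0.0, -1.0]]
force: [0.2, -0.6, 0.1]
grip_width: 0.002
grasp_force: 0.0
```

Request:
carry_out([
  [[-2,0,0],0],
  [[-2,0,0.7],0],
  [[-2,0,1],0],
  [[-1.4,0,1],0],
  [[-0.5,0,1],0],
  [[0.5,0,1],0],
  [[1.5,0,1],0],
  [[2.4,0,1],0],
  [[2.7,0,0.4],0],
  [[2.4,0,0],0],
])

```text
time: 32.3
tool_pos: [0.5621, 0.1562, 0.2651]
tcp_rot: [[0.071, 0.997, -0.0], [0.997, -0.071, -0.0], [-0.0, -0.0, -1.0]]
force: [-0.5, -0.2, 0.4]
grip_width: -0.0
grasp_force: 0.0
```

Request:
carry_out([
  [[-2,0,0],0],
  [[-2,0,0.7],0],
  [[-2,0,1],0],
  [[-1.4,0,1],0],
  [[-0.5,0,1],0],
  [[0.5,0,1],0],
  [[1.5,0,1],0],
  [[2.4,0,1],0],
  [[2.7,0,0.4],0],
  [[2.4,0,0],0],
])

```text
time: 33.55
tool_pos: [0.5638, 0.1801, 0.2651]
tcp_rot: [[0.071, 0.997, -0.0], [0.997, -0.071, -0.0], [-0.0, -0.0, -1.0]]
force: [-0.1, -0.0, -0.1]
grip_width: -0.002
grasp_force: 0.0
```

Request:
carry_out([
  [[-2,0,0],0],
  [[-2,0,0.7],0],
  [[-2,0,1],0],
  [[-1.4,0,1],0],
  [[-0.5,0,1],0],
  [[0.5,0,1],0],
  [[1.5,0,1],0],
  [[2.4,0,1],0],
  [[2.7,0,0.4],0],
  [[2.4,0,0],0],
])

```text
time: 34.8
tool_pos: [0.5655, 0.2041, 0.2651]
tcp_rot: [[0.071, 0.997, -0.0], [0.997, -0.071, -0.0], [-0.0, -0.0, -1.0]]
force: [0.7, 0.3, 0.4]
grip_width: -0.006
grasp_force: 0.0
```

```bash
python3 -c "
from h import *
look()"
```

```text
t 34.8 hand [-10.8 174.1] tipz 92.1 F [0.7 0.3 0.4]
  area 140 board xy [ 30.8 152.4] yaw rel 5.7 LxW 52 18 z 79.4
  area 917 board xy [   6.8 -171.5] yaw rel -1.8 LxW 140 39 z 81.3
  area 932 board xy [  -1.6 -124.3] yaw rel -0.7 LxW 140 39 z 81.2
  area 910 board xy [ -13. -217.] yaw rel 1.6 LxW 140 39 z 81.3
  side area 139 [248. 290.] board xy [ 30.  174.2] yaw rel 0.9 LxW 46 18 z 77.5
  side area 655 [278. 313.] board xy [-46.2 162.4] yaw rel 0.2 LxW 83 40 z 79.6
```

Request:
carry_out([
  [[-2,0,0],0],
  [[-2,0,0.7],0],
  [[-2,0,1],0],
  [[-1.3,0,1],0],
  [[-0.4,0,1],0],
  [[0.6,0,1],0],
  [[1.6,0,1],0],
  [[2.4,0,1],0],
  [[2.7,0,1],0],
  [[2.7,0,-1],0],
])

```text
time: 36.15
tool_pos: [0.5672, 0.231, 0.2741]
tcp_rot: [[0.071, 0.997, -0.003], [0.997, -0.071, -0.001], [-0.001, -0.003, -1.0]]
force: [0.0, -0.6, -0.6]
grip_width: 0.0
grasp_force: 0.0
```

```bash
python3 -c "
from h import *
rows((*b2w(-1,-133),.12,85.9),(*b2w(-1,-133),.092,85.9))"
```

```text
t 36.15 tcp [0.5672 0.231  0.2741] yaw 85.91 q1,q6 [18.7 22.8] F [ 0.  -0.6 -0.6] w 0.0
[[-33.41, 0.99, -1.85], np.float64(0.01)]
[[-33.4, 1.0, 0.95], np.float64(0.01)]
```

Request:
carry_out([
  [[-2,0,-1],0],
  [[-8,0.2,-1],0],
  [[-14,0.4,-1],0],
  [[-20,0.6,-1],0],
  [[-26,0.8,-1],0],
  [[-31,1,-1],0],
  [[-33.5,1,-1],0],
  [[-33.5,1,0],0],
  [[-33.5,1,1],0],
  [[-33.5,1,1],0],
])

```text
time: 37.4
tool_pos: [0.5533, -0.1029, 0.2642]
tcp_rot: [[0.07, 0.998, -0.002], [0.998, -0.07, 0.001], [0.0, -0.002, -1.0]]
force: [-0.0, 0.9, -0.1]
grip_width: 0.001
grasp_force: 0.0
```

```bash
python3 -c "
from h import *
look()"
```

```text
t 37.4 hand [  -1. -133.] tipz 91.2 F [-0.   0.9 -0.1]
  area 921 board xy [-13.8 182.1] yaw rel -0.2 LxW 140 37 z 81.6
  area 65 board xy [  70.8 -174.4] yaw rel 85.1 LxW 32 13 z 82.2
  area 72 board xy [ -39.2 -172.3] yaw rel 81.1 LxW 31 13 z 82.4
  side area 80 [354. 208.] board xy [  54.7 -156. ] yaw rel -6.0 LxW 39 15 z 76.5
  side area 413 [402. 219.] board xy [ -45.3 -214.5] yaw rel 2.6 LxW 82 40 z 79.5
  side area 749 [362. 230.] board xy [  -4.8 -120.9] yaw rel -0.4 LxW 141 41 z 79.6
  side area 342 [384. 226.] board xy [ -33.6 -167.1] yaw rel -2.3 LxW 66 39 z 79.8
  side area 1182 [260. 309.] board xy [-16.2 182.9] yaw rel -0.2 LxW 142 40 z 79.8
```

Request:
carry_out([
  [[0,0,0.6],0],
  [[0,0,1],0],
  [[0.6,0,1],0],
  [[1.5,0,1],0],
  [[2.5,0,1],0],
  [[3.5,0,1],0],
  [[4.4,0,1],0],
  [[4.7,0,0.4],0],
  [[4.4,0,0],0],
  [[4.4,0,0],0],
])

```text
time: 38.75
tool_pos: [0.5567, -0.0602, 0.2653]
tcp_rot: [[0.072, 0.997, 0.0], [0.997, -0.072, -0.0], [-0.0, 0.0, -1.0]]
force: [0.1, 0.2, -0.7]
grip_width: 0.004
grasp_force: 0.0
```

Request:
carry_out([
  [[-2,0,0],0],
  [[-2,0,0.7],0],
  [[-2,0,1],0],
  [[-1.4,0,1],0],
  [[-0.5,0,1],0],
  [[0.5,0,1],0],
  [[1.5,0,1],0],
  [[2.4,0,1],0],
  [[2.7,0,0.4],0],
  [[2.4,0,0],0],
])

```text
time: 40.0
tool_pos: [0.5584, -0.0358, 0.2651]
tcp_rot: [[0.071, 0.997, -0.0], [0.997, -0.071, 0.0], [0.0, -0.0, -1.0]]
force: [0.5, -0.2, -0.2]
grip_width: 0.001
grasp_force: 0.0
```

Request:
carry_out([
  [[-2,0,0],0],
  [[-2,0,0.7],0],
  [[-2,0,1],0],
  [[-1.4,0,1],0],
  [[-0.5,0,1],0],
  [[0.5,0,1],0],
  [[1.5,0,1],0],
  [[2.4,0,1],0],
  [[2.7,0,0.4],0],
  [[2.4,0,0],0],
])

```text
time: 41.25
tool_pos: [0.56, -0.012, 0.265]
tcp_rot: [[0.071, 0.997, -0.001], [0.997, -0.071, 0.0], [0.0, -0.001, -1.0]]
force: [0.1, -0.2, -0.1]
grip_width: 0.002
grasp_force: 0.0
```

```bash
python3 -c "
from h import *
look()"
```

```text
t 41.25 hand [ -0.8 -41.9] tipz 92.0 F [ 0.1 -0.2 -0.1]
  area 994 board xy [-13.8 181.4] yaw rel -0.4 LxW 140 40 z 81.5
  area 955 board xy [   6.9 -170.2] yaw rel -1.3 LxW 140 40 z 81.1
  area 958 board xy [ -13.  -216.3] yaw rel 1.4 LxW 140 40 z 81.1
  side area 696 [393. 213.] board xy [ -16.5 -213.2] yaw rel 0.7 LxW 141 38 z 79.6
  side area 643 [376. 220.] board xy [  -1.8 -166.2] yaw rel -1.5 LxW 131 40 z 79.6
  side area 735 [341. 247.] board xy [ -5.7 -48.8] yaw rel 0.4 LxW 141 39 z 79.2
  side area 1188 [260. 309.] board xy [-16.1 182.7] yaw rel -0.2 LxW 142 40 z 79.6
```

Request:
carry_out([
  [[-2,0,0],0],
  [[-2,0,0.7],0],
  [[-2,0,1],0],
  [[-1.4,0,1],0],
  [[-0.5,0,1],0],
  [[0.5,0,1],0],
  [[1.5,0,1],0],
  [[2.4,0,1],0],
  [[2.7,0,0.4],0],
  [[2.4,0,0],0],
])

```text
time: 42.6
tool_pos: [0.5618, 0.0121, 0.2651]
tcp_rot: [[0.071, 0.997, -0.0], [0.997, -0.071, 0.0], [0.0, -0.0, -1.0]]
force: [0.8, -0.6, -0.1]
grip_width: 0.004
grasp_force: 0.0
```

Request:
carry_out([
  [[-2,0,0],0],
  [[-2,0,0.7],0],
  [[-2,0,1],0],
  [[-1.4,0,1],0],
  [[-0.5,0,1],0],
  [[0.5,0,1],0],
  [[1.5,0,1],0],
  [[2.4,0,1],0],
  [[2.7,0,0.4],0],
  [[2.4,0,0],0],
])

```text
time: 43.85
tool_pos: [0.5635, 0.0359, 0.2649]
tcp_rot: [[0.071, 0.997, -0.001], [0.997, -0.071, -0.0], [-0.0, -0.001, -1.0]]
force: [-0.5, -0.1, 1.7]
grip_width: -0.001
grasp_force: 0.0
```

Request:
carry_out([
  [[-2,0,0],0],
  [[-2,0,0.7],0],
  [[-2,0,1],0],
  [[-1.4,0,1],0],
  [[-0.5,0,1],0],
  [[0.5,0,1],0],
  [[1.5,0,1],0],
  [[2.4,0,1],0],
  [[2.7,0,0.4],0],
  [[2.4,0,0],0],
])

```text
time: 45.1
tool_pos: [0.5652, 0.0599, 0.265]
tcp_rot: [[0.071, 0.997, -0.0], [0.997, -0.071, -0.0], [-0.0, -0.0, -1.0]]
force: [-0.2, -0.1, 0.0]
grip_width: -0.003
grasp_force: 0.0
```

Request:
carry_out([
  [[-2,0,0],0],
  [[-2,0,0.7],0],
  [[-2,0,1],0],
  [[-1.4,0,1],0],
  [[-0.5,0,1],0],
  [[0.5,0,1],0],
  [[1.5,0,1],0],
  [[2.4,0,1],0],
  [[2.7,0,0.4],0],
  [[2.4,0,0],0],
])

```text
time: 46.35
tool_pos: [0.5669, 0.0838, 0.265]
tcp_rot: [[0.071, 0.997, -0.0], [0.997, -0.071, -0.0], [-0.0, -0.0, -1.0]]
force: [-0.5, -0.1, -1.1]
grip_width: 0.001
grasp_force: 0.0
```

```bash
python3 -c "
from h import *
look()"
```

```text
t 46.35 hand [-0.8 54.2] tipz 92.0 F [-0.5 -0.1 -1.1]
  area 961 board xy [-13.8 182.3] yaw rel 0.3 LxW 140 41 z 81.4
  area 952 board xy [   7.  -169.9] yaw rel -1.2 LxW 140 40 z 80.9
  area 964 board xy [ -12.9 -217. ] yaw rel 1.3 LxW 140 40 z 80.8
  side area 418 [382. 225.] board xy [ -20.  -166.6] yaw rel -0.1 LxW 94 37 z 79.2
  side area 271 [406. 223.] board xy [ -55.2 -213.8] yaw rel -0.1 LxW 63 37 z 78.7
  side area 798 [309. 272.] board xy [-6.1 47.4] yaw rel 1.0 LxW 142 40 z 79.4
  side area 1175 [260. 309.] board xy [-16.2 183.1] yaw rel 0.1 LxW 142 39 z 79.8
```

Request:
carry_out([
  [[-2,0,0],0],
  [[-2,0,0.7],0],
  [[-2,0,1],0],
  [[-1.4,0,1],0],
  [[-0.5,0,1],0],
  [[0.5,0,1],0],
  [[1.5,0,1],0],
  [[2.4,0,1],0],
  [[2.7,0,0.4],0],
  [[2.4,0,0],0],
])

```text
time: 47.7
tool_pos: [0.5686, 0.1078, 0.265]
tcp_rot: [[0.071, 0.997, -0.0], [0.997, -0.071, -0.0], [-0.0, -0.0, -1.0]]
force: [-0.5, 0.0, -0.2]
grip_width: -0.002
grasp_force: 0.0
```

Request:
carry_out([
  [[-2,0,0],0],
  [[-2,0,0.7],0],
  [[-2,0,1],0],
  [[-1.4,0,1],0],
  [[-0.5,0,1],0],
  [[0.5,0,1],0],
  [[1.5,0,1],0],
  [[2.4,0,1],0],
  [[2.7,0,0.4],0],
  [[2.4,0,0],0],
])

```text
time: 48.95
tool_pos: [0.5703, 0.1317, 0.265]
tcp_rot: [[0.071, 0.997, -0.0], [0.997, -0.071, -0.0], [-0.0, -0.0, -1.0]]
force: [0.0, -0.1, 0.1]
grip_width: 0.001
grasp_force: 0.0
```

Request:
carry_out([
  [[-2,0,0],0],
  [[-2,0,0.7],0],
  [[-2,0,1],0],
  [[-1.4,0,1],0],
  [[-0.5,0,1],0],
  [[0.5,0,1],0],
  [[1.5,0,1],0],
  [[2.4,0,1],0],
  [[2.7,0,0.4],0],
  [[2.4,0,0],0],
])

```text
time: 50.2
tool_pos: [0.572, 0.1556, 0.265]
tcp_rot: [[0.071, 0.997, -0.0], [0.997, -0.071, -0.0], [-0.0, -0.0, -1.0]]
force: [-0.5, -0.4, -0.3]
grip_width: 0.003
grasp_force: 0.0
```

```bash
python3 -c "
from h import *
look()"
```

```text
t 50.2 hand [ -0.8 126.2] tipz 92.0 F [-0.5 -0.4 -0.3]
  area 927 board xy [   6.7 -170.9] yaw rel -1.5 LxW 140 39 z 81.2
  area 925 board xy [ -13.  -217.2] yaw rel 1.1 LxW 140 39 z 80.9
  area 95 board xy [-43.2 182.4] yaw rel -75.1 LxW 36 14 z 81.3
  side area 828 [284. 292.] board xy [ -5.8 119.8] yaw rel 0.7 LxW 142 39 z 79.3
  side area 1177 [260. 309.] board xy [-16.1 182.9] yaw rel 0.1 LxW 142 40 z 79.8
```

Request:
carry_out([
  [[-2,0,0],0],
  [[-2,0,0.7],0],
  [[-2,0,1],0],
  [[-1.3,0,1],0],
  [[-0.4,0,1],0],
  [[0.6,0,1],0],
  [[1.6,0,1],0],
  [[2.2,0,1],0],
  [[2.6,0,1],0],
  [[2.6,0,-1],0],
])

```text
time: 51.55
tool_pos: [0.5737, 0.1817, 0.274]
tcp_rot: [[0.071, 0.997, -0.003], [0.997, -0.071, -0.001], [-0.001, -0.003, -1.0]]
force: [-1.1, -1.1, 0.2]
grip_width: 0.003
grasp_force: 0.0
```

```bash
python3 -c "
from h import *
rows((*b2w(6,-179),.112,85.9),(*b2w(6,-179),.092,85.9))"
```

```text
t 51.55 tcp [0.5737 0.1817 0.274 ] yaw 85.92 q1,q6 [14.1 18.2] F [-1.1 -1.1  0.2] w 0.003
[[-33.13, 0.69, -1.08], np.float64(0.02)]
[[-33.13, 0.69, 0.92], np.float64(0.02)]
```

Request:
carry_out([
  [[-2,0,-1],0],
  [[-8,0.2,-1],0],
  [[-14,0.3,-1],0],
  [[-20,0.4,-1],0],
  [[-26,0.5,-1],0],
  [[-31,0.7,-1],0],
  [[-33.1,0.7,-1],0],
  [[-33.1,0.7,0],0],
  [[-33.1,0.7,1],0],
  [[-33.1,0.7,1],0],
])

```text
time: 52.8
tool_pos: [0.5573, -0.1479, 0.2639]
tcp_rot: [[0.07, 0.998, -0.002], [0.998, -0.07, 0.001], [0.001, -0.002, -1.0]]
force: [0.1, -1.0, -0.1]
grip_width: 0.0
grasp_force: 0.0
```

```bash
python3 -c "
from h import *
look()"
```

```text
t 52.8 hand [   6.2 -177.6] tipz 90.9 F [ 0.1 -1.  -0.1]
  area 959 board xy [ -3.1 136. ] yaw rel -0.3 LxW 140 38 z 81.4
  area 928 board xy [-13.6 181.8] yaw rel -0.4 LxW 140 36 z 81.6
  side area 692 [373. 218.] board xy [   4.1 -167.7] yaw rel -1.2 LxW 142 41 z 79.6
  side area 471 [400. 218.] board xy [ -38.5 -213.5] yaw rel 0.2 LxW 96 38 z 79.5
  side area 1089 [274. 293.] board xy [ -6.5 139. ] yaw rel 0.2 LxW 141 41 z 79.7
  side area 1178 [260. 309.] board xy [-15.9 182.8] yaw rel -0.3 LxW 142 40 z 79.8
```

Request:
carry_out([
  [[-0.2,0,0.6],0],
  [[-0.2,0,1],0],
  [[0.6,0,1],0],
  [[1.5,0,1],0],
  [[2.5,0,1],0],
  [[3.5,0,1],0],
  [[4.4,0,1],0],
  [[4.7,0,0.4],0],
  [[4.4,0,0],0],
  [[4.4,0,0],0],
])

```text
time: 54.15
tool_pos: [0.5604, -0.1057, 0.2653]
tcp_rot: [[0.072, 0.997, 0.0], [0.997, -0.072, -0.0], [-0.0, 0.0, -1.0]]
force: [-0.4, 0.5, -0.2]
grip_width: -0.001
grasp_force: 0.0
```

Request:
carry_out([
  [[-2,0,0],0],
  [[-2,0,0.7],0],
  [[-2,0,1],0],
  [[-1.4,0,1],0],
  [[-0.5,0,1],0],
  [[0.5,0,1],0],
  [[1.5,0,1],0],
  [[2.4,0,1],0],
  [[2.7,0,0.4],0],
  [[2.4,0,0],0],
])

```text
time: 55.4
tool_pos: [0.5621, -0.0812, 0.2651]
tcp_rot: [[0.071, 0.997, -0.001], [0.997, -0.071, 0.0], [0.0, -0.001, -1.0]]
force: [0.1, -0.7, -0.1]
grip_width: 0.002
grasp_force: 0.0
```

Request:
carry_out([
  [[-2,0,0],0],
  [[-2,0,0.7],0],
  [[-2,0,1],0],
  [[-1.4,0,1],0],
  [[-0.5,0,1],0],
  [[0.5,0,1],0],
  [[1.5,0,1],0],
  [[2.4,0,1],0],
  [[2.7,0,0.4],0],
  [[2.4,0,0],0],
])

```text
time: 56.65
tool_pos: [0.5638, -0.0574, 0.265]
tcp_rot: [[0.071, 0.997, -0.001], [0.997, -0.071, 0.0], [0.0, -0.001, -1.0]]
force: [-0.7, -0.2, -0.3]
grip_width: -0.002
grasp_force: 0.0
```

Request:
carry_out([
  [[-2,0,0],0],
  [[-2,0,0.7],0],
  [[-2,0,1],0],
  [[-1.4,0,1],0],
  [[-0.5,0,1],0],
  [[0.5,0,1],0],
  [[1.5,0,1],0],
  [[2.4,0,1],0],
  [[2.7,0,0.4],0],
  [[2.4,0,0],0],
])

```text
time: 57.9
tool_pos: [0.5655, -0.0335, 0.265]
tcp_rot: [[0.071, 0.997, -0.001], [0.997, -0.071, 0.0], [0.0, -0.001, -1.0]]
force: [-1.3, -0.4, -0.4]
grip_width: 0.001
grasp_force: 0.0
```

```bash
python3 -c "
from h import *
look()"
```

```text
t 57.9 hand [  6.2 -62.9] tipz 92.0 F [-1.3 -0.4 -0.4]
  area 998 board xy [ -3.1 136.5] yaw rel -0.5 LxW 140 40 z 81.1
  area 967 board xy [-13.6 182.2] yaw rel -0.4 LxW 140 39 z 81.4
  area 953 board xy [ -12.9 -216.6] yaw rel 1.2 LxW 140 39 z 80.9
  side area 700 [393. 213.] board xy [ -15.8 -213.3] yaw rel 1.4 LxW 142 40 z 79.6
  side area 695 [345. 240.] board xy [  6.  -71.6] yaw rel 0.1 LxW 144 40 z 79.4
  side area 1088 [274. 293.] board xy [ -6.3 140. ] yaw rel -0.9 LxW 142 40 z 79.8
  side area 1165 [260. 309.] board xy [-16.1 183. ] yaw rel 0.1 LxW 142 39 z 79.8
```

Request:
carry_out([
  [[-2,0,0],0],
  [[-2,0,0.7],0],
  [[-2,0,1],0],
  [[-1.4,0,1],0],
  [[-0.5,0,1],0],
  [[0.5,0,1],0],
  [[1.5,0,1],0],
  [[2.4,0,1],0],
  [[2.7,0,0.4],0],
  [[2.4,0,0],0],
])

```text
time: 59.25
tool_pos: [0.5672, -0.0094, 0.265]
tcp_rot: [[0.071, 0.997, -0.001], [0.997, -0.071, 0.0], [0.0, -0.001, -1.0]]
force: [-0.2, -0.1, -0.4]
grip_width: -0.002
grasp_force: 0.0
```

Request:
carry_out([
  [[-2,0,0],0],
  [[-2,0,0.7],0],
  [[-2,0,1],0],
  [[-1.4,0,1],0],
  [[-0.5,0,1],0],
  [[0.5,0,1],0],
  [[1.5,0,1],0],
  [[2.4,0,1],0],
  [[2.7,0,0.4],0],
  [[2.4,0,0],0],
])

```text
time: 60.5
tool_pos: [0.5689, 0.0144, 0.265]
tcp_rot: [[0.071, 0.997, -0.001], [0.997, -0.071, 0.0], [-0.0, -0.001, -1.0]]
force: [-0.1, 0.6, 0.4]
grip_width: 0.002
grasp_force: 0.0
```

Request:
carry_out([
  [[-2,0,0],0],
  [[-2,0,0.7],0],
  [[-2,0,1],0],
  [[-1.4,0,1],0],
  [[-0.5,0,1],0],
  [[0.5,0,1],0],
  [[1.5,0,1],0],
  [[2.4,0,1],0],
  [[2.7,0,0.4],0],
  [[2.4,0,0],0],
])

```text
time: 61.75
tool_pos: [0.5706, 0.0383, 0.265]
tcp_rot: [[0.071, 0.997, -0.001], [0.997, -0.071, 0.0], [-0.0, -0.001, -1.0]]
force: [0.3, -0.3, 0.4]
grip_width: -0.0
grasp_force: 0.0
```

Request:
carry_out([
  [[-2,0,0],0],
  [[-2,0,0.7],0],
  [[-2,0,1],0],
  [[-1.4,0,1],0],
  [[-0.5,0,1],0],
  [[0.5,0,1],0],
  [[1.5,0,1],0],
  [[2.4,0,1],0],
  [[2.7,0,0.4],0],
  [[2.4,0,0],0],
])

```text
time: 63.0
tool_pos: [0.5723, 0.0623, 0.2649]
tcp_rot: [[0.071, 0.997, -0.001], [0.997, -0.071, -0.0], [-0.0, -0.001, -1.0]]
force: [0.1, 0.0, 0.4]
grip_width: -0.003
grasp_force: 0.0
```

```bash
python3 -c "
from h import *
look()"
```

```text
t 63.0 hand [ 6.2 33.1] tipz 91.9 F [0.1 0.  0.4]
  area 610 board xy [ -3.3 141.4] yaw rel -0.2 LxW 140 29 z 82.7
  area 967 board xy [-13.5 182.5] yaw rel -0.1 LxW 140 39 z 81.3
  area 952 board xy [ -13.  -216.6] yaw rel 1.5 LxW 140 39 z 81.0
  side area 434 [402. 220.] board xy [ -41.3 -214.9] yaw rel 1.5 LxW 92 39 z 79.4
  side area 740 [313. 263.] board xy [ 8.2 24.6] yaw rel -0.9 LxW 142 40 z 79.2
  side area 1092 [275. 294.] board xy [ -6.7 138.9] yaw rel 0.2 LxW 141 40 z 79.8
  side area 1201 [260. 309.] board xy [-16.5 182.9] yaw rel -0.1 LxW 141 40 z 79.7
```

Request:
carry_out([
  [[-2,0,0],0],
  [[-2,0,0.7],0],
  [[-2,0,1],0],
  [[-1.4,0,1],0],
  [[-0.5,0,1],0],
  [[0.5,0,1],0],
  [[1.5,0,1],0],
  [[2.4,0,1],0],
  [[2.7,0,0.4],0],
  [[2.4,0,0],0],
])

```text
time: 64.35
tool_pos: [0.574, 0.0863, 0.265]
tcp_rot: [[0.071, 0.997, -0.001], [0.997, -0.071, -0.0], [-0.0, -0.001, -1.0]]
force: [0.5, -0.2, -0.9]
grip_width: 0.003
grasp_force: 0.0
```

Request:
carry_out([
  [[-2,0,0],0],
  [[-2,0,0.7],0],
  [[-2,0,1],0],
  [[-1.4,0,1],0],
  [[-0.5,0,1],0],
  [[0.5,0,1],0],
  [[1.5,0,1],0],
  [[2.4,0,1],0],
  [[2.7,0,0.4],0],
  [[2.4,0,0],0],
])

```text
time: 65.6
tool_pos: [0.5757, 0.1102, 0.265]
tcp_rot: [[0.071, 0.997, -0.001], [0.997, -0.071, -0.0], [-0.0, -0.001, -1.0]]
force: [0.8, -0.1, -0.0]
grip_width: -0.003
grasp_force: 0.0
```

Request:
carry_out([
  [[-2,0,0],0],
  [[-2,0,0.7],0],
  [[-2,0,1],0],
  [[-1.3,0,1],0],
  [[-0.4,0,1],0],
  [[0.6,0,1],0],
  [[1.6,0,1],0],
  [[2.5,0,1],0],
  [[2.8,0,0.4],0],
  [[2.5,0,0],0],
])

```text
time: 66.85
tool_pos: [0.5775, 0.1351, 0.265]
tcp_rot: [[0.071, 0.997, -0.001], [0.997, -0.071, -0.0], [-0.0, -0.001, -1.0]]
force: [1.4, 0.2, -0.0]
grip_width: -0.004
grasp_force: 0.0
```

```bash
python3 -c "
from h import *
look()"
```

```text
t 66.85 hand [  6.1 106.2] tipz 92.0 F [ 1.4  0.2 -0. ]
  area 923 board xy [ -12.9 -217.4] yaw rel 1.0 LxW 140 38 z 81.2
  side area 183 [268. 265.] board xy [ 52.7 103.7] yaw rel -1.6 LxW 55 21 z 78.2
  side area 1105 [274. 294.] board xy [ -6.2 139.4] yaw rel -0.6 LxW 141 40 z 79.6
  side area 522 [296. 288.] board xy [-25.6  95.8] yaw rel -2.9 LxW 73 40 z 79.3
  side area 1178 [260. 309.] board xy [-16.4 183. ] yaw rel -0.1 LxW 142 40 z 79.8
```

```bash
python3 -c "
from h import *
rows((*b2w(-13,-225),.112,85.9),(*b2w(-13,-225),.092,85.9))"
```

```text
t 66.95 tcp [0.5777 0.1346 0.2653] yaw 85.88 q1,q6 [ 9.6 13.7] F [-0.1 -0.2 -0.5] w 0.003
[[-33.06, -1.92, -1.97], np.float64(-0.02)]
[[-33.06, -1.92, 0.03], np.float64(-0.02)]
```

Request:
carry_out([
  [[0,0,-2],0],
  [[-6,-0.3,-2],0],
  [[-12,-0.6,-2],0],
  [[-18,-1,-2],0],
  [[-24,-1.4,-2],0],
  [[-30,-1.7,-2],0],
  [[-33,-1.9,-2],0],
  [[-33,-1.9,-1],0],
  [[-33,-1.9,0],0],
  [[-33,-1.9,0],0],
])

```text
time: 68.2
tool_pos: [0.5351, -0.1916, 0.264]
tcp_rot: [[0.07, 0.998, -0.002], [0.998, -0.07, 0.001], [0.001, -0.002, -1.0]]
force: [-0.8, -0.6, -0.8]
grip_width: -0.002
grasp_force: 0.0
```

```bash
python3 -c "
from h import *
look()"
```

```text
t 68.2 hand [ -12.8 -222.8] tipz 91.0 F [-0.8 -0.6 -0.8]
  area 935 board xy [11.9 93. ] yaw rel -1.0 LxW 141 39 z 81.4
  area 905 board xy [ -3.4 136.9] yaw rel -0.9 LxW 140 35 z 81.6
  area 891 board xy [-13.6 181.4] yaw rel -0.4 LxW 140 35 z 81.8
  area 61 board xy [  43.2 -205. ] yaw rel -2.6 LxW 28 14 z 80.2
  side area 691 [393. 213.] board xy [ -16.8 -214.5] yaw rel 0.0 LxW 141 41 z 79.5
  side area 1009 [286. 277.] board xy [ 8.5 95.2] yaw rel 0.2 LxW 141 41 z 79.7
  side area 1097 [274. 294.] board xy [ -5.8 139.2] yaw rel -0.6 LxW 142 40 z 79.7
  side area 1177 [260. 309.] board xy [-16. 183.] yaw rel -0.6 LxW 142 40 z 79.8
```

Request:
carry_out([
  [[-0.2,0,0.6],0],
  [[-0.2,0,1],0],
  [[0.6,0,1],0],
  [[1.5,0,1],0],
  [[2.5,0,1],0],
  [[3.5,0,1],0],
  [[4.4,0,1],0],
  [[4.7,0,0.4],0],
  [[4.4,0,0],0],
  [[4.4,0,0],0],
])

```text
time: 69.55
tool_pos: [0.5383, -0.1492, 0.2654]
tcp_rot: [[0.072, 0.997, 0.001], [0.997, -0.072, -0.0], [-0.0, 0.001, -1.0]]
force: [0.0, -0.2, -0.9]
grip_width: 0.0
grasp_force: 0.0
```

Request:
carry_out([
  [[-2,0,0],0],
  [[-2,0,0.7],0],
  [[-2,0,1],0],
  [[-1.4,0,1],0],
  [[-0.5,0,1],0],
  [[0.5,0,1],0],
  [[1.5,0,1],0],
  [[2.4,0,1],0],
  [[2.7,0,0.4],0],
  [[2.4,0,0],0],
])

```text
time: 70.8
tool_pos: [0.54, -0.1248, 0.2652]
tcp_rot: [[0.071, 0.997, -0.0], [0.997, -0.071, 0.0], [0.0, -0.0, -1.0]]
force: [-0.4, 0.7, 0.4]
grip_width: 0.0
grasp_force: 0.0
```

Request:
carry_out([
  [[-2,0,0],0],
  [[-2,0,0.7],0],
  [[-2,0,1],0],
  [[-1.4,0,1],0],
  [[-0.5,0,1],0],
  [[0.5,0,1],0],
  [[1.5,0,1],0],
  [[2.4,0,1],0],
  [[2.7,0,0.4],0],
  [[2.4,0,0],0],
])

```text
time: 72.05
tool_pos: [0.5417, -0.1009, 0.2651]
tcp_rot: [[0.071, 0.997, -0.0], [0.997, -0.071, 0.0], [0.0, -0.0, -1.0]]
force: [1.0, 0.1, -0.6]
grip_width: -0.003
grasp_force: 0.0
```

Request:
carry_out([
  [[-2,0,0],0],
  [[-2,0,0.7],0],
  [[-2,0,1],0],
  [[-1.4,0,1],0],
  [[-0.5,0,1],0],
  [[0.5,0,1],0],
  [[1.5,0,1],0],
  [[2.4,0,1],0],
  [[2.7,0,0.4],0],
  [[2.4,0,0],0],
])

```text
time: 73.3
tool_pos: [0.5434, -0.077, 0.265]
tcp_rot: [[0.071, 0.997, -0.0], [0.997, -0.071, 0.0], [0.0, -0.0, -1.0]]
force: [0.6, 0.0, -0.7]
grip_width: 0.001
grasp_force: 0.0
```

Request:
carry_out([
  [[-2,0,0],0],
  [[-2,0,0.7],0],
  [[-2,0,1],0],
  [[-1.4,0,1],0],
  [[-0.5,0,1],0],
  [[0.5,0,1],0],
  [[1.5,0,1],0],
  [[2.4,0,1],0],
  [[2.7,0,0.4],0],
  [[2.4,0,0],0],
])

```text
time: 74.55
tool_pos: [0.5452, -0.0531, 0.2651]
tcp_rot: [[0.071, 0.997, -0.0], [0.997, -0.071, 0.0], [0.0, -0.0, -1.0]]
force: [-0.2, -0.2, 0.1]
grip_width: -0.004
grasp_force: 0.0
```

```bash
python3 -c "
from h import *
look()"
```

```text
t 74.55 hand [-12.7 -83.9] tipz 92.1 F [-0.2 -0.2  0.1]
  area 1009 board xy [11.8 93. ] yaw rel -0.4 LxW 140 40 z 81.1
  area 956 board xy [ -3.2 137.6] yaw rel 0.4 LxW 140 39 z 81.5
  area 959 board xy [-13.6 182.1] yaw rel 0.0 LxW 140 38 z 81.4
  side area 694 [359. 240.] board xy [-18.7 -92.8] yaw rel 1.4 LxW 141 39 z 79.3
  side area 1001 [286. 277.] board xy [ 9.3 95.1] yaw rel -0.2 LxW 142 41 z 79.8
  side area 1101 [274. 293.] board xy [ -5.9 139.8] yaw rel -0.8 LxW 143 40 z 79.8
  side area 1181 [260. 309.] board xy [-16.2 183. ] yaw rel -0.3 LxW 142 40 z 79.7
```

Request:
carry_out([
  [[-2,0,0],0],
  [[-2,0,0.7],0],
  [[-2,0,1],0],
  [[-1.4,0,1],0],
  [[-0.5,0,1],0],
  [[0.5,0,1],0],
  [[1.5,0,1],0],
  [[2.4,0,1],0],
  [[2.7,0,0.4],0],
  [[2.4,0,0],0],
])

```text
time: 75.9
tool_pos: [0.5469, -0.0291, 0.2651]
tcp_rot: [[0.071, 0.997, -0.0], [0.997, -0.071, 0.0], [0.0, -0.0, -1.0]]
force: [0.3, 0.5, -0.2]
grip_width: -0.002
grasp_force: 0.0
```

Request:
carry_out([
  [[-2,0,0],0],
  [[-2,0,0.7],0],
  [[-2,0,1],0],
  [[-1.4,0,1],0],
  [[-0.5,0,1],0],
  [[0.5,0,1],0],
  [[1.5,0,1],0],
  [[2.4,0,1],0],
  [[2.7,0,0.4],0],
  [[2.4,0,0],0],
])

```text
time: 77.15
tool_pos: [0.5486, -0.0052, 0.2651]
tcp_rot: [[0.071, 0.997, -0.0], [0.997, -0.071, -0.0], [-0.0, -0.0, -1.0]]
force: [-0.0, -0.0, -0.3]
grip_width: -0.004
grasp_force: 0.0
```

Request:
carry_out([
  [[-2,0,0],0],
  [[-2,0,0.7],0],
  [[-2,0,1],0],
  [[-1.4,0,1],0],
  [[-0.5,0,1],0],
  [[0.5,0,1],0],
  [[1.5,0,1],0],
  [[2.4,0,1],0],
  [[2.7,0,0.4],0],
  [[2.4,0,0],0],
])

```text
time: 78.4
tool_pos: [0.5503, 0.0188, 0.265]
tcp_rot: [[0.071, 0.997, -0.0], [0.997, -0.071, -0.0], [-0.0, -0.0, -1.0]]
force: [-1.3, 1.0, -0.5]
grip_width: 0.002
grasp_force: 0.0
```

Request:
carry_out([
  [[-2,0,0],0],
  [[-2,0,0.7],0],
  [[-2,0,1],0],
  [[-1.4,0,1],0],
  [[-0.5,0,1],0],
  [[0.5,0,1],0],
  [[1.5,0,1],0],
  [[2.4,0,1],0],
  [[2.7,0,0.4],0],
  [[2.4,0,0],0],
])

```text
time: 79.65
tool_pos: [0.552, 0.0427, 0.265]
tcp_rot: [[0.071, 0.997, -0.0], [0.997, -0.071, -0.0], [-0.0, -0.0, -1.0]]
force: [0.1, 0.8, -0.7]
grip_width: -0.001
grasp_force: 0.0
```

Request:
carry_out([
  [[-2,0,0],0],
  [[-2,0,0.7],0],
  [[-2,0,1],0],
  [[-1.4,0,1],0],
  [[-0.5,0,1],0],
  [[0.5,0,1],0],
  [[1.5,0,1],0],
  [[2.4,0,1],0],
  [[2.7,0,0.4],0],
  [[2.4,0,0],0],
])

```text
time: 80.9
tool_pos: [0.5537, 0.0666, 0.265]
tcp_rot: [[0.071, 0.997, -0.0], [0.997, -0.071, -0.0], [-0.0, -0.0, -1.0]]
force: [-0.1, 0.1, 0.1]
grip_width: -0.003
grasp_force: 0.0
```

```bash
python3 -c "
from h import *
look()"
```

```text
t 80.9 hand [-12.7  36.1] tipz 92.0 F [-0.1  0.1  0.1]
  area 243 board xy [64.1 92.7] yaw rel -84.2 LxW 38 35 z 81.2
  area 548 board xy [ -3.2 138. ] yaw rel -0.6 LxW 140 35 z 82.3
  area 937 board xy [-13.6 181.7] yaw rel -0.9 LxW 140 37 z 81.6
  area 77 board xy [-49.9  15.5] yaw rel -84.7 LxW 23 16 z 81.0
  side area 780 [322. 271.] board xy [-21.4  26.4] yaw rel 2.2 LxW 141 39 z 79.5
  side area 1013 [286. 277.] board xy [ 8.6 95.6] yaw rel 0.0 LxW 141 40 z 79.6
  side area 1109 [274. 294.] board xy [ -6.3 140.1] yaw rel -1.2 LxW 141 40 z 79.6
  side area 1174 [260. 309.] board xy [-16.6 183. ] yaw rel -0.3 LxW 142 40 z 79.6
```

Request:
carry_out([
  [[-2.2,0,0],0],
  [[-2.2,0,0.7],0],
  [[-2.2,0,1],0],
  [[-1.5,0,1],0],
  [[-0.6,0,1],0],
  [[0.4,0,1],0],
  [[1.4,0,1],0],
  [[2.4,0,1],0],
  [[2.8,0,0.4],0],
  [[2.5,0,0],0],
])

```text
time: 82.25
tool_pos: [0.5555, 0.0921, 0.2651]
tcp_rot: [[0.071, 0.998, -0.0], [0.998, -0.071, 0.0], [0.0, -0.0, -1.0]]
force: [-0.0, -0.2, -0.8]
grip_width: -0.001
grasp_force: 0.0
```

```bash
python3 -c "
from h import *
look()"
```

```text
t 82.25 hand [-12.8  61.6] tipz 92.1 F [-0.  -0.2 -0.8]
  area 192 board xy [65.2 92.7] yaw rel 90.7 LxW 37 33 z 82.1
  area 147 board xy [ 54.9 136.7] yaw rel 93.3 LxW 33 24 z 82.2
  area 735 board xy [-13.6 182.6] yaw rel -1.5 LxW 140 35 z 82.4
  area 72 board xy [-47.7  43.7] yaw rel -84.2 LxW 23 16 z 81.9
  side area 1000 [286. 277.] board xy [ 9.7 95.3] yaw rel -0.5 LxW 143 41 z 79.6
  side area 769 [314. 278.] board xy [-22.6  50.5] yaw rel 1.5 LxW 141 39 z 79.3
  side area 1091 [274. 294.] board xy [ -6.3 139.4] yaw rel -0.7 LxW 142 40 z 79.8
  side area 1172 [260. 309.] board xy [-16.3 182.9] yaw rel -0.2 LxW 141 40 z 79.7
```

Request:
carry_out([
  [[-1.6,0,0],0],
  [[-1.6,0,0.6],0],
  [[-1.6,0,0.9],0],
  [[-1.2,0,0.9],0],
  [[-0.8,0,0.9],0],
  [[-0.5,0,0.9],0],
  [[-0.4,0,0.9],0],
  [[-0.4,0,0.5],0],
  [[-0.4,0,-2],0],
  [[-0.4,0,-6],0],
])

```text
time: 83.6
tool_pos: [0.555, 0.0877, 0.3245]
tcp_rot: [[0.071, 0.997, -0.003], [0.997, -0.071, -0.0], [-0.0, -0.003, -1.0]]
force: [0.1, -0.1, 0.8]
grip_width: 0.002
grasp_force: 0.0
```

Request:
carry_out([
  [[-5,0,-3],0],
  [[-11,0,-6],0],
  [[-17,0,-6],0],
  [[-23,0,-6],0],
  [[-29,-3,-6],0],
  [[-35,-6,-6],0],
  [[-38,-8,-6],0],
  [[-38,-8,-6],0],
  [[-38,-8,-6],0],
  [[-38,-8,-6],0],
])

```text
time: 84.85
tool_pos: [0.4489, -0.2848, 0.3851]
tcp_rot: [[0.07, 0.998, -0.0], [0.998, -0.07, 0.0], [0.0, -0.0, -1.0]]
force: [0.6, 0.3, 0.8]
grip_width: -0.001
grasp_force: 0.0
```

```bash
python3 -c "
from h import *
look()
p,P,hsv,ok,K,V=scene();z=P[...,2];r2=region(235,325,120,185)&ok
for n,m in (('holder',r2&(z>.008)),('rib',r2&(z>.055)),('foot',r2&(z>.02)&(hsv[...,2]<110))): print(n,[r[2:] for r in rects(P,m,60)])
cv2.imwrite('pics/z.png',p)"
```

```text
t 84.85 hand [ -92.1 -321.9] tipz 212.1 F [0.6 0.3 0.8]
  area 921 board xy [12.3 93. ] yaw rel -0.5 LxW 140 37 z 81.5
  area 901 board xy [ -3.1 137.1] yaw rel -0.3 LxW 140 35 z 81.7
  area 883 board xy [-13.5 181.6] yaw rel -0.7 LxW 140 34 z 81.9
  area 934 board xy [-18.7  48.9] yaw rel -0.2 LxW 140 39 z 81.6
  side area 999 [311. 275.] board xy [-21.7  51.3] yaw rel -0.7 LxW 141 41 z 79.7
  side area 1000 [286. 277.] board xy [ 8.9 95.7] yaw rel 1.0 LxW 142 40 z 79.7
  side area 1103 [274. 294.] board xy [ -6.2 139.5] yaw rel -0.4 LxW 141 40 z 79.7
  side area 1184 [260. 309.] board xy [-15.4 183.1] yaw rel 0.1 LxW 143 40 z 79.8
holder [(array([466.4, 416.4]), 7.0, 150, 76, np.float64(29.7))]
rib [(array([465.4, 418.7]), 8.7, 90, 27, np.float64(67.1))]
foot [(array([464.4, 417.6]), 8.5, 116, 45, np.float64(45.7))]
```

View pics/z.png

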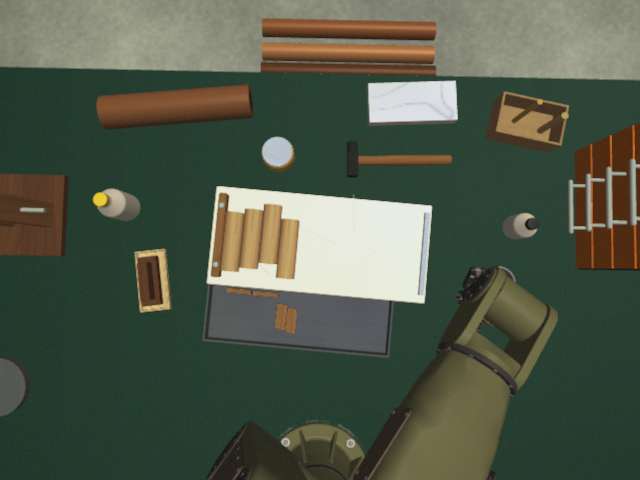

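The final view shows the four rollers touching in a row at the rail (220–300, 240). The four offcuts are in the tray (240–290, 293–318) and the scraper stands in its holder (152, 280). The bystanders are unmoved and the arm is clear, so I'm handing in.

```bash
python3 -c "
from cell import hand_in
print(hand_in())"
```

```text
the job is handed in; nothing more can be done
None
```

I swept all four offcuts into the tray, stood the scraper back in its holder, rolled the four rollers into a touching row at the stop rail and handed the job in at about 85 s; no verdict came back.

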